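Clear the assembly bench and hang up the kit basket

ROBOT

A 6-joint arm with a two-finger parallel gripper is mounted at the origin on the work surface. World frame = base frame: x ahead of the robot, y to its left, z up, the work surface at z = 0. Lengths are in m, angles in rad, forces in N, time in s.
With the tool pointing down it reaches from about 0.4 to 0.925 m from the base axis. Payload 12.5 kg.
Tool frame: the origin (TCP) lies on the centre line of the jaws, within the pads' length; the fingertips stand ahead of it and the grasp point (between the pads) is the TCP (bot.tip_reach is the z of the fingertips in the tool frame, in m); z points along the fingers, y is the line along which they close (so a half turn about z gives the same grasp; the last joint's range is limited). The gripper opens to 95 mm and grips with 3 to 60 N. Pads are 20 mm wide; open, the fingers measure 119 mm over their backs; the gripper's body (75 mm by 180 mm) begins 59 mm behind the grasp point.
Start: joints at [-0.106, 0.491, 1.559, -0, 1.092, -0.106], TCP at [0.625, 0, 0.203] pointing down, gripper open.
Joint ranges: [-3.1, 3.1], [-0.84, 2.19], [0.05, 2.79], [-1.13, 4.28], [0.06, 2.93], [-2.69, 2.69]. Speed limits (rad/s): [2.22, 2.22, 2.79, 3.14, 3.14, 3.14].

INTERFACE

Orientations are given as a rotation vector (axis times angle).
In Python, from workcell import bot gives the robot as it stands. The module is installed in compiled form; this text tells all that it offers.
- The arm moves only by the shell command python3 -m pendant 'ROWS' [FORCE]. ROWS is JSON, a list of rows, each an object of numbers: "claw": the opening, from 0 (shut) to 1 (fully open); "tx", "ty", "tz": the shift along the tool's x, y, z in mm; "turn": the turn about the tool's z in degrees. In form: [{"claw": .., "tx": .., "ty": .., "tz": .., "turn": ..}, ...]. A call has 1 to 8 rows; each row is the pose to reach, as a shift and turn from the pose commanded when the call began, along the tool's axes at that moment; what a row does not reach only later rows make up. A row lasts 1/10 s, in which the tool goes at most 50 mm and 8.59 degrees, less where a joint would pass 70% of its speed; a pose out of reach is approached as far as the arm can. A call with a gripper value outside its range is refused whole. The fingers move at their own pace and stop on an object; FORCE is the grip in N (left out, the last holds). Time passes only in rows, so rows that repeat a pose let the fingers close. It gives the time, the measured TCP pose, the force, the opening and the grip force at its end, in the units of the state.
- bot.read_state(): the state, without advancing time (a new reading comes with each control period).
- bot.camera(name): name is "scene" or "side" or "wrist"; returns a dict with "frame" (400x640x3 uint8, red, green, blue), "fov_y" (degrees; the focal length in pixels is half the picture's height over the tangent of half this angle, whatever the lens; pixels are square), "cx", "cy" (the principal point, pixels), "R" (3x3) and "t" (3): a world point X has camera coordinates R X + t. Camera axes: x right, y down, z forward; pixel columns grow to the right and rows downward; lengths in m; the calibration is good to about 2 mm. A picture is of the moment at which its call begins. There is no depth.
- bot.job_done(): hands the job in; it is judged then, once.
Trained networks look in the newest picture that a camera, given by its name, has taken for a name from the list of things; names that differ only in an ending like _2 or _b are one class to them, and where a whole thing is asked for, a point or a joint stands for the part that bears it (a point fixed in the world has none). Each returns a list of dicts, best first, with "conf" (0 to 1); they miss things now and then, are a little off and sometimes report something else, mostly with a low value. They report only what shows in the picture. A call takes as long as a camera call.
- bot.find_in(label, camera): "extent" ([left, top, width, height] in pixels, round what is visible of it).
- bot.trace(label, camera): "region" (400x640 bool, what is visible of it) and "extent" ([left, top, width, height] in pixels, round what is visible of it).
The state is a dict: "t": time; "qpos": joint angles; "joint_vel": joint speeds; "tau": joint torques, N m; "tool_pos": TCP position; "tool_rot": TCP orientation; "force": force on the tool from outside, world axes, zero at the start; "wrist_torque": the same for the moment, N m; "finger_gap": finger opening in m; "gripper_force": force on a finger pad.
Only numpy, scipy, OpenCV 4.12 (cv2) and the standard library are available. Lean on these libraries where they do the work, as an engineer would, in place of code of your own. Each camera call takes 0.05 s, during which the arm holds its last target. There are 200 camera calls.

TASK

Clear the bench at the end of the shift: put every plug connector into the wire basket while it stands on the bench and every square aluminium pillar into the open blue bin, and lay the multimeter on its sloped rest, face up with its display end at the upper end. Once the basket has all its plugs, hang it by its handle on the two-pronged hook so that the handle bar lies across both prongs and the basket hangs free and still with the plugs still inside. Leave the heat gun, tape and spray can where they are.

Things in the scene. Friction and masses are not known exactly. Their poses are not given: they have to be found in the camera images.
- basket: Wire basket, 200 (x) x 150 (y) x 45 mm high, open top, walls and floor 4 mm, with a rigid upright bail: two posts at y = +-72 mm and a round bar (10 mm thick) along y between them, axis 120 mm above the underside. About 0.35 kg. Origin: centre of the underside; z up. The bail stands over x = 0: load on either side of it.
- basket_grip (a point): Middle of the basket's handle bar, 120 mm above the basket's underside: a black sleeve 14 mm wide (basket x), 40 mm long (basket y), 16 mm high. Axes as the basket.
- hook: Fixed two-pronged hook on a stand. Post 24 x 30 mm, 185 mm high, at the origin (on the bench, z up); base plate x -45 to 85, y +-75 mm, 12 mm thick. Prongs 9 mm thick at y = +-38 mm run level along -x, axis 175 mm up, to x = -155 mm, then turn up to tips at x = -172 mm, 202 mm up. The bar lies on both with its axis 184 mm up; sleeve and fingers fit between.
- hook_seat (a point): Point midway between the prongs, level with their upper side (179.5 mm up), 130 mm in front of the post (hook x = -130 mm): a good place for the handle bar; it leaves the basket 18 mm off the post. Axes as the hook.
- bin: Fixed open blue parts bin, 150 (x) x 125 (y) x 55 mm high, walls 4 mm. Origin: centre of the underside. It stands on the left or the right of the bench.
- rest: Fixed grey stand of the multimeter's sloped rest, base 150 (x) x 80 mm. Origin: centre of the underside, on the bench. It stands on the left or the right of the bench.
- rest_top: Sloped plate of the rest, 160 (x) x 90 (y) mm, inclined 25 degrees. Origin: centre of its upper face, 62 mm above the bench; x points up the slope, z is the face's normal. A 16 mm high, 6 mm thick lip across the lower end (x = -80 to -74 mm) stops the meter; the sides are open.
- meter: Multimeter, a box 130 (x) x 62 (y) x 32 mm (z), 0.3 kg, lying face up. Origin: centre of its back (underside); x points to the display end; the dial and sockets are at -x.
- meter_head (a point): Middle of the display end's face (meter x = +65 mm, z = 16 mm).
- plug1: Plug connector, absent in some starts: grey hood 36 x 38 x 22 mm with a metal plug face at +x and a black cable stub 17 mm thick at -x, 64 mm long in all (x -32 to +34 mm). Grip it across the hood's 38 mm (y; hood spans x -16 to +20 mm). Origin: centre of the underside.
- plug2: Plug connector, absent in some starts: grey hood 36 x 38 x 22 mm with a metal plug face at +x and a black cable stub 17 mm thick at -x, 64 mm long in all (x -32 to +34 mm). Grip it across the hood's 38 mm (y; hood spans x -16 to +20 mm). Origin: centre of the underside.
- plug3: Plug connector, absent in some starts: grey hood 36 x 38 x 22 mm with a metal plug face at +x and a black cable stub 17 mm thick at -x, 64 mm long in all (x -32 to +34 mm). Grip it across the hood's 38 mm (y; hood spans x -16 to +20 mm). Origin: centre of the underside.
- pillar1: Square aluminium pillar, absent in some starts: 80 (x) x 20 x 20 mm bar, lying. Origin: centre of the underside.
- pillar2: Square aluminium pillar, absent in some starts: 80 (x) x 20 x 20 mm bar, lying. Origin: centre of the underside.
- heat_gun: Bystander: green heat gun lying on the bench, 190 x 165 x 60 mm.
- tape: Bystander: black roll of tape lying flat, 90 mm across, 22 mm high. Origin: centre of the underside.
- spray: Bystander: white spray can standing, 52 mm across, 110 mm high. Origin: centre of the underside.

How it is judged:
On the way, in this order (a step that is already met when the one before it is completed fails the run):
1. all the plugs lie in the basket, which stands on the bench (x of plug1 in the frame of basket between -0.098 and 0.098 m and y of plug1 in the frame of basket between -0.073 and 0.073 m and z of plug1 in the frame of basket between -0.005 and 0.05 m and x of plug2 in the frame of basket between -0.098 and 0.098 m and y of plug2 in the frame of basket between -0.073 and 0.073 m and z of plug2 in the frame of basket between -0.005 and 0.05 m and x of plug3 in the frame of basket between -0.098 and 0.098 m and y of plug3 in the frame of basket between -0.073 and 0.073 m and z of plug3 in the frame of basket between -0.005 and 0.05 m and height (world z) of basket below 0.012 m), for 0.2 s.
2. the basket hangs by its handle bar on both prongs (x of basket_grip in the frame of hook between -0.165 and -0.04 m and y of basket_grip in the frame of hook between -0.03 and 0.03 m and z of basket_grip in the frame of hook between 0.174 and 0.2 m and angle between basket's own z axis and vertical below 0.3 rad and angle between the y axis of basket and the y axis of hook, either way round below 0.3 rad), for 0.2 s.
At the end, for the whole second after the job is handed in: Basket hangs at rest, bar across both prongs (40 to 165 mm from the post, within 30 mm of the middle, tilt and turn under 0.3 rad), all plugs in it; all pillars in the bin; meter face up and flat on the slope, within 30 mm along and 22 mm across of its middle, turned under 0.25 rad, display end up (all of step 2 and x of plug1 in the frame of basket between -0.098 and 0.098 m and y of plug1 in the frame of basket between -0.073 and 0.073 m and z of plug1 in the frame of basket between -0.005 and 0.05 m and x of plug2 in the frame of basket between -0.098 and 0.098 m and y of plug2 in the frame of basket between -0.073 and 0.073 m and z of plug2 in the frame of basket between -0.005 and 0.05 m and x of plug3 in the frame of basket between -0.098 and 0.098 m and y of plug3 in the frame of basket between -0.073 and 0.073 m and z of plug3 in the frame of basket between -0.005 and 0.05 m and x of pillar1 in the frame of bin between -0.073 and 0.073 m and y of pillar1 in the frame of bin between -0.061 and 0.061 m and z of pillar1 in the frame of bin between -0.005 and 0.045 m and x of pillar2 in the frame of bin between -0.073 and 0.073 m and y of pillar2 in the frame of bin between -0.061 and 0.061 m and z of pillar2 in the frame of bin between -0.005 and 0.045 m and x of meter in the frame of rest_top between -0.03 and 0.03 m and y of meter in the frame of rest_top between -0.022 and 0.022 m and z of meter in the frame of rest_top between -0.006 and 0.01 m and angle between the z axis of meter and the z axis of rest_top, either way round below 0.15 rad and angle between the x axis of meter and the x axis of rest_top, either way round below 0.25 rad and x of meter_head in the frame of rest_top above 0 m and linear speed of each of plug1, plug2, plug3, pillar1, pillar2, basket, meter below 0.08 m/s); the robot touches nothing.
It fails at once if a bystander was moved by more than 40 mm (distance of any of heat_gun, tape, spray from where it was at the start of the episode above 0.04 m).
Of plug1, plug2, plug3, pillar1, pillar2 only 4 to 5 are there at a start; the rules pass over those that are not, and their reading is None.
At some moment in a run one of plug1, plug2, plug3, pillar1, pillar2 may be knocked a few centimetres aside while the robot is not near it.
Once in a run the grip may slacken for a moment while it holds something.
It also fails if it takes over 210 s, if anything falls off the work surface, if the arm or the gripper's body presses on something with over 40 N, if the wrist force passes 120 N, or if a joint passes its speed limit or range.

## Working session

There is one attempt and no reset: what is moved stays moved. The work goes in short steps, Python scripts to look and compute and a shell command to move; the robot and the scene stay as the last step left them, time stands still between calls to the robot, and variables do not carry over. Pictures are saved under pics/ and viewed, at most 14 in all, crops included, and the job is handed in when it is done.

```bash
mkdir -p pics; cat > h.py <<'E'
import numpy as np, cv2
from workcell import bot
from scipy.spatial.transform import Rotation as Ro
def ray(c,u,v):
    f=200/np.tan(np.radians(c["fov_y"])/2); R=np.array(c["R"]);t=np.array(c["t"])
    return -R.T@t, R.T@np.array([(u-c["cx"])/f,(v-c["cy"])/f,1])
def onz(c,u,v,z):
    o,d=ray(c,u,v); return o+d*(z-o[2])/d[2]
def proj(c,X):
    f=200/np.tan(np.radians(c["fov_y"])/2); p=np.array(c["R"])@np.array(X)+np.array(c["t"]); return np.array([c["cx"]+f*p[0]/p[2],c["cy"]+f*p[1]/p[2]])
def tri(c1,p1,c2,p2):
    o1,d1=ray(c1,*p1);o2,d2=ray(c2,*p2)
    s=np.linalg.lstsq(np.c_[d1,-d2],o2-o1,rcond=None)[0]
    a=o1+d1*s[0];b=o2+d2*s[1]; return (a+b)/2,np.linalg.norm(a-b)
def save(c,n): cv2.imwrite("pics/"+n+".png",c["frame"][:,:,::-1])
E
python3 - <<'E'
from h import *
C={}
for n in("scene","side","wrist"):
    c=C[n]=bot.camera(n); save(c,n+"0"); print(n,c["fov_y"],c["cx"],c["cy"],np.round(-np.array(c["R"]).T@c["t"],3))
for l in("basket","hook","bin","rest_top","meter","plug1","pillar1","heat_gun","tape","spray"):
    for n in("scene","side"):
        print(l,n,[(round(d["conf"],2),np.round(d["extent"]).tolist()) for d in bot.find_in(l,n)])
print(bot.read_state(),bot.tip_reach)
im=np.vstack([C["scene"]["frame"],C["side"]["frame"]])
E
```

```text
scene 54.47648468844793 320.95800447452467 200.62133443204976 [ 1.139 -0.428  0.8  ]
side 44.277727586734 322.12057766508025 207.3354069724979 [0.074 0.769 1.214]
wrist 69.87906484721134 324.75498505090843 200.81221537836316 [0.626 0.072 0.384]
basket scene [(0.57, [242.0, 180.0, 78.0, 78.0]), (0.49, [174.0, 320.0, 124.0, 80.0])]
basket side [(0.79, [318.0, 209.0, 80.0, 65.0])]
hook scene [(0.61, [307.0, 182.0, 103.0, 148.0]), (0.36, [241.0, 176.0, 80.0, 80.0])]
hook side [(0.89, [242.0, 158.0, 88.0, 66.0])]
bin scene [(0.64, [112.0, 277.0, 100.0, 96.0])]
bin side [(0.84, [376.0, 150.0, 16.0, 26.0])]
rest_top scene [(0.62, [380.0, 142.0, 59.0, 18.0])]
rest_top side [(0.66, [204.0, 299.0, 68.0, 65.0])]
meter scene [(0.93, [191.0, 243.0, 52.0, 49.0])]
meter side [(0.57, [371.0, 181.0, 33.0, 33.0])]
plug1 scene [(0.74, [248.0, 287.0, 26.0, 16.0]), (0.39, [317.0, 176.0, 10.0, 10.0])]
plug1 side [(0.82, [316.0, 294.0, 22.0, 16.0]), (0.72, [337.0, 180.0, 22.0, 16.0])]
pillar1 scene [(0.66, [370.0, 202.0, 24.0, 15.0]), (0.54, [349.0, 143.0, 4.0, 2.0])]
pillar1 side [(0.85, [309.0, 342.0, 16
[... 359 characters left out ...]
os': array([-1.05617926e-01,  4.90913003e-01,  1.55892493e+00,  2.35882729e-05,
        1.09169308e+00, -1.05615453e-01]), 'joint_vel': array([-7.84239076e-04,  2.77940178e-05, -1.15615235e-03, -5.92964614e-04,
        6.46269417e-04, -7.45099273e-04]), 'tau': array([-4.22803005e-04, -6.12485862e+01, -2.58427852e+01,  6.93571614e-02,
        4.47548577e-02, -4.42739434e-06]), 'tool_pos': array([6.25008458e-01, 1.65809884e-05, 2.03444262e-01]), 'tool_rot': array([2.22143170e+00, 2.22140205e+00, 8.64344536e-05]), 'force': array([-0.20748203, -0.89090314, -0.16289821]), 'wrist_torque': array([ 0.06589929, -0.04754461,  0.02011266]), 'gripper_force': 0.0, 'finger_gap': 0.09541456831640176} 0.019
```

View pics/scene0.png

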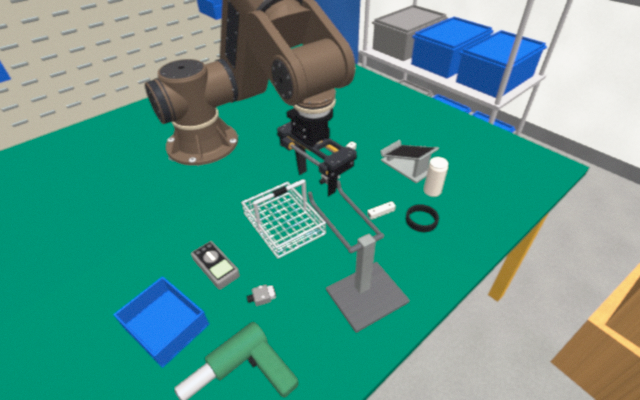

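View pics/side0.png

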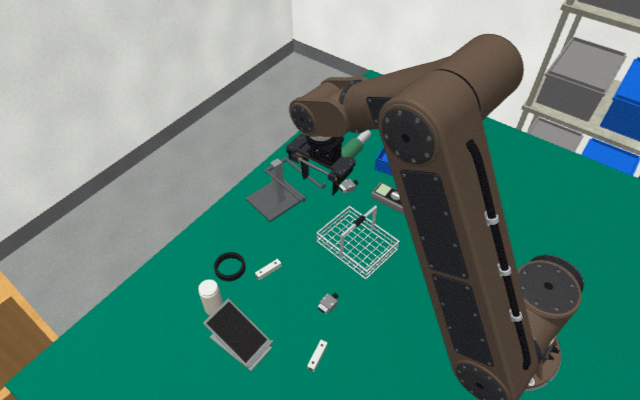

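The scene view shows the basket at (285,218), hook (367,260), bin (162,320), meter (214,263), plug (262,295) and pillar (381,210). The side view adds a second plug (328,302), a second pillar (317,355) and the rest (238,332). Next I estimate positions.

```bash
cat > est.py <<'E'
from h import *
c=bot.camera("scene"); s=bot.camera("side")
def best(l,n,cam,h):
    for d in bot.trace(l,n)[:4]:
        r=d["region"].astype(np.uint8)
        if r.sum()<15: continue
        ys,xs=np.nonzero(r); P=np.array([onz(cam,x,y,h) for x,y in zip(xs,ys)])[:,:2].astype(np.float32)
        (a,b,ang)=cv2.minAreaRect(P)
        print(l,n,round(d["conf"],2),"pix",xs.mean().round(),ys.mean().round(),"ctr",np.round(a,3),"size",np.round(b,3),"ang",round(ang,1))
for l,h in(("basket",0.04),("hook",0.0),("bin",0.05),("rest_top",0.06),("rest",0.03),("meter",0.03),("plug1",0.02),("pillar1",0.02),("tape",.02),("spray",.1),("heat_gun",.04)):
    for n,cam in(("scene",c),("side",s)): best(l,n,cam,h)
E
python3 est.py
```

```text
basket scene 0.61 pix 281.0 216.0 ctr [ 0.515 -0.012] size [0.202 0.233] ang 79.9
basket side 0.65 pix 359.0 243.0 ctr [ 0.492 -0.046] size [0.227 0.216] ang 82.5
hook scene 0.6 pix 362.0 279.0 ctr [0.677 0.065] size [0.184 0.505] ang 58.5
hook side 0.7 pix 276.0 194.0 ctr [ 0.85  -0.073] size [0.229 0.209] ang 80.0
bin scene 0.74 pix 162.0 320.0 ctr [ 0.582 -0.412] size [0.184 0.129] ang 9.9
bin scene 0.41 pix 241.0 363.0 ctr [ 0.801 -0.369] size [0.191 0.17 ] ang 87.1
bin side 0.54 pix 383.0 163.0 ctr [ 0.613 -0.343] size [0.051 0.134] ang 42.7
rest_top scene 0.73 pix 363.0 279.0 ctr [0.714 0.027] size [0.171 0.464] ang 58.5
rest_top scene 0.65 pix 407.0 151.0 ctr [0.57  0.421] size [0.167 0.083] ang 33.8
rest_top scene 0.49 pix 162.0 320.0 ctr [ 0.589 -0.412] size [0.181 0.127] ang 8.9
rest_top side 0.94 pix 238.0 333.0 ctr [0.575 0.418] size [0.091 0.182] ang 82.8
rest scene 0.89 pix 408.0 159.0 ctr [0.563 0.418] size [0.166 0.197] ang 23.5
rest scene 0.4 pix 363.0 281.0 ctr [0.696 0.045] size [0.173 0.48 ] ang 58.6
rest side 0.71 pix 238.0 335.0 ctr [0.584 0.415] size [0.107 0.1
[... 665 characters left out ...]
5 pix 268.0 269.0 ctr [0.652 0.207] size [0.081 0.027] ang 72.3
tape scene 0.86 pix 421.0 218.0 ctr [0.759 0.258] size [0.092 0.103] ang 47.3
tape side 0.92 pix 230.0 266.0 ctr [0.749 0.267] size [0.087 0.099] ang 63.2
spray scene 0.6 pix 435.0 176.0 ctr [0.724 0.346] size [0.055 0.178] ang 28.8
spray scene 0.52 pix 323.0 180.0 ctr [0.525 0.104] size [0.014 0.029] ang 47.9
spray side 0.6 pix 210.0 296.0 ctr [0.681 0.397] size [0.048 0.103] ang 60.2
heat_gun scene 0.77 pix 241.0 363.0 ctr [ 0.796 -0.367] size [0.192 0.171] ang 87.1
heat_gun scene 0.56 pix 380.0 210.0 ctr [0.676 0.181] size [0.086 0.033] ang 73.7
heat_gun side 0.56 pix 356.0 145.0 ctr [ 0.732 -0.382] size [0.06  0.165] ang 0.9
```

```bash
python3 -m pendant '[{"claw":1,"tz":-50},{"claw":1,"tz":-100},{"claw":1,"tz":-150},{"claw":1,"tz":-150},{"claw":1,"tz":-150}]'
cat > w.py <<'E'
import sys
from h import *
# usage: w.py name label:h ...
c=bot.camera("wrist"); save(c,sys.argv[1]); st=bot.read_state()
print("t",round(st["t"],1),"tcp",np.round(st["tool_pos"],4),"cam",np.round(-np.array(c["R"]).T@c["t"],3))
M=Ro.from_rotvec(st["tool_rot"]).as_matrix(); print("tool x",M[:2,0].round(3),"y",M[:2,1].round(3),"z",M[:,2].round(3))
for a in sys.argv[2:]:
    l,h=a.split(":")
    for d in bot.trace(l,"wrist")[:4]:
        ys,xs=np.nonzero(d["region"])
        if len(xs)<15: continue
        P=np.array([onz(c,x,y,float(h)) for x,y in zip(xs,ys)])[:,:2].astype(np.float32)
        (p,b,ang)=cv2.minAreaRect(P)
        print(l,round(d["conf"],2),"ext",np.round(d["extent"]).tolist(),"ctr",np.round(p,4),"size",np.round(b,3),"ang",round(ang,1))
E
python3 w.py w1 basket:0.045 hook:0.18 plug1:0.02 pillar1:0.02
```

```text
t 2.4 tcp [0.625  0.     0.2035] cam [0.626 0.072 0.385]
tool x [0. 1.] y [ 1. -0.] z [ 0. -0. -1.]
basket 0.78 ext [146.0, 136.0, 165.0, 133.0] ctr [ 0.5037 -0.0245] size [0.161 0.201] ang 82.4
hook 0.66 ext [323.0, 134.0, 257.0, 133.0] ctr [0.7168 0.0185] size [0.2   0.097] ang 7.6
plug1 0.67 ext [331.0, 296.0, 33.0, 27.0] ctr [ 0.6588 -0.1876] size [0.04  0.047] ang 90.0
plug1 0.66 ext [154.0, 0.0, 40.0, 50.0] ctr [0.4584 0.1799] size [0.052 0.045] ang 89.4
pillar1 0.69 ext [336.0, 0.0, 31.0, 44.0] ctr [0.6547 0.1855] size [0.047 0.021] ang 75.3invalid input
```

View pics/w1.png

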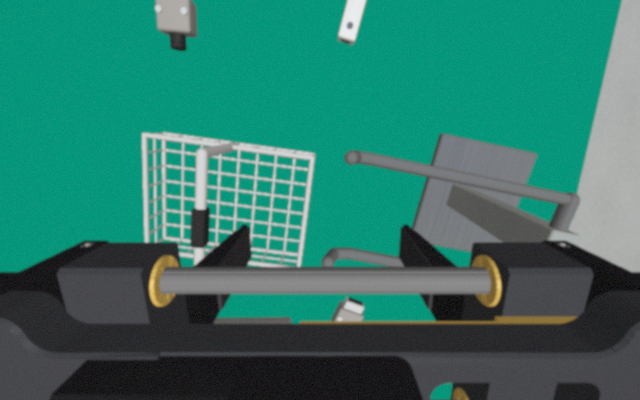

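The wrist view shows the basket at (230,200), prong tips at (352,157) and (330,258), plug B at (176,20) with its cable pointing down, and a pillar at (352,20). The move was refused, so the rows probably need all five keys.

```bash
python3 -m pendant '[{"claw":1,"tx":0,"ty":0,"tz":-50,"turn":0},{"claw":1,"tx":0,"ty":0,"tz":-80,"turn":0},{"claw":1,"tx":-50,"ty":20,"tz":-80,"turn":0},{"claw":1,"tx":-100,"ty":20,"tz":-80,"turn":0},{"claw":1,"tx":-150,"ty":20,"tz":-80,"turn":0},{"claw":1,"tx":-200,"ty":20,"tz":-80,"turn":0},{"claw":1,"tx":-270,"ty":20,"tz":-80,"turn":0},{"claw":1,"tx":-270,"ty":20,"tz":-80,"turn":0}]'
python3 w.py w2 basket:0.045 hook:0.18 plug1:0.02 meter:0.032 bin:0.055
```

```text
t: 3.4
tool_pos: [0.6443, -0.274, 0.283]
tool_rot: [2.224, 2.218, -0.001]
force: [-0.0, 0.8, -0.5]
finger_gap: 0.0955
gripper_force: 0.0
t 3.5 tcp [ 0.6442 -0.276   0.2826] cam [ 0.645 -0.202  0.464]
tool x [0.004 1.   ] y [ 1.    -0.004] z [-0.001 -0.001 -1.   ]
basket 0.6 ext [130.0, 0.0, 164.0, 64.0] ctr [ 0.4995 -0.0746] size [0.072 0.209] ang 84.6
hook 0.94 ext [396.0, 0.0, 103.0, 60.0] ctr [ 0.7513 -0.115 ] size [0.048 0.082] ang 79.9
plug1 0.58 ext [320.0, 105.0, 31.0, 48.0] ctr [ 0.6579 -0.2103] size [0.066 0.04 ] ang 63.6
meter 0.74 ext [188.0, 135.0, 92.0, 41.0] ctr [ 0.5132 -0.2449] size [0.131 0.061] ang 0.8
meter 0.49 ext [398.0, 1.0, 102.0, 60.0] ctr [ 0.8063 -0.0684] size [0.074 0.126] ang 78.8
bin 0.64 ext [223.0, 206.0, 110.0, 96.0] ctr [ 0.5731 -0.403 ] size [0.153 0.141] ang 9.9
```

View pics/w2.png

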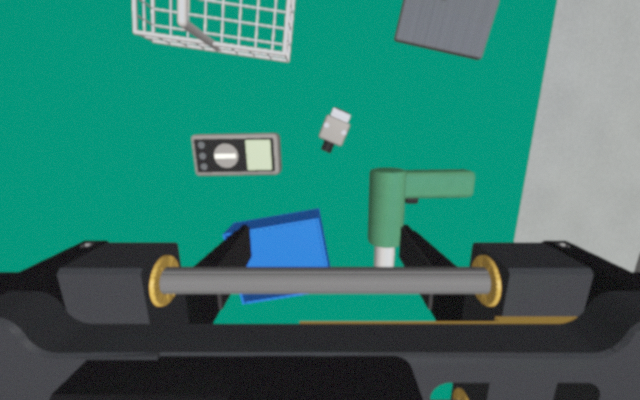

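Wrist view: plug A at (335,129), lying at about 65°, cable at (327,147). Meter at (235,155), display to the right; bin at (280,255); basket at the top. I check heights by triangulation.

```bash
cat > tr.py <<'E'
import sys
from h import *
C={n:bot.camera(n) for n in("scene","side","wrist")}
def cent(l,n,h=0.02):
    o=[]
    for d in bot.trace(l,n)[:4]:
        ys,xs=np.nonzero(d["region"])
        if len(xs)>15 and d["conf"]>.4:o.append((xs.mean(),ys.mean()))
    return o
for l in sys.argv[1:]:
    K={n:cent(l,n) for n in C}
    ns=list(C)
    for i in range(3):
        for j in range(i):
            for p in K[ns[i]]:
                for q in K[ns[j]]:
                    X,e=tri(C[ns[i]],p,C[ns[j]],q)
                    if e<.012 and -.02<X[2]<.25: print(l,ns[i],ns[j],X.round(3),"gap",e.round(4))
st=bot.read_state();print(st["tool_pos"].round(4),st["tool_rot"].round(4))
E
python3 tr.py plug1 meter bin
```

```text
plug1 side scene [ 0.656 -0.212  0.011] gap 0.002
plug1 side scene [0.452 0.192 0.012] gap 0.0013
plug1 wrist scene [ 0.658 -0.21   0.012] gap 0.0034
plug1 wrist side [ 0.657 -0.21   0.013] gap 0.0051
meter side scene [ 0.51  -0.247  0.016] gap 0.0006
meter wrist scene [ 0.508 -0.246  0.013] gap 0.001
meter wrist side [ 0.51  -0.245  0.018] gap 0.0
[ 0.645  -0.27    0.2835] [2.2213e+00 2.2214e+00 1.0000e-04]
```

```bash
python3 -m pendant '[{"claw":0.7,"tx":30,"ty":6,"tz":40,"turn":8},{"claw":0.7,"tx":59,"ty":12,"tz":80,"turn":16},{"claw":0.7,"tx":59,"ty":12,"tz":120,"turn":25},{"claw":0.7,"tx":59,"ty":12,"tz":170,"turn":25},{"claw":0.7,"tx":59,"ty":12,"tz":215,"turn":25},{"claw":0.7,"tx":59,"ty":12,"tz":245,"turn":25},{"claw":0.7,"tx":59,"ty":12,"tz":261,"turn":25},{"claw":0.7,"tx":59,"ty":12,"tz":261,"turn":25}]' && python3 -m pendant '[{"claw":0,"tx":0,"ty":0,"tz":0,"turn":0},{"claw":0,"tx":0,"ty":0,"tz":0,"turn":0},{"claw":0,"tx":0,"ty":0,"tz":0,"turn":0},{"claw":0,"tx":0,"ty":0,"tz":0,"turn":0},{"claw":0,"tx":0,"ty":0,"tz":0,"turn":0},{"claw":0,"tx":0,"ty":0,"tz":0,"turn":0},{"claw":0,"tx":0,"ty":0,"tz":0,"turn":0}]' 30
```

```text
t: 5.1
tool_pos: [0.6563, -0.2107, 0.0206]
tool_rot: [-2.648, -1.686, 0.003]
force: [-0.4, -0.3, 0.1]
finger_gap: 0.0666
gripper_force: 0.0
t: 5.8
tool_pos: [0.6571, -0.211, 0.0226]
tool_rot: [2.649, 1.688, 0.0]
force: [0.2, 0.1, -0.0]
finger_gap: 0.0157
gripper_force: 0.0
```

```bash
python3 w.py w3 plug1:0.02; python3 tr.py plug1
```

```text
t 5.8 tcp [ 0.657  -0.211   0.0225] cam [ 0.688 -0.146  0.204]
tool x [0.423 0.906] y [ 0.906 -0.423] z [ 0. -0. -1.]
plug1 0.71 ext [128.0, 293.0, 82.0, 29.0] ctr [ 0.5281 -0.2149] size [0.024 0.062] ang 66.1
plug1 0.6 ext [298.0, 179.0, 57.0, 87.0] ctr [ 0.6606 -0.2054] size [0.059 0.037] ang 66.4
plug1 side scene [0.453 0.192 0.012] gap 0.0
plug1 wrist side [ 0.66  -0.205  0.007] gap 0.0106
[ 0.657  -0.211   0.0224] [2.6496e+00 1.6879e+00 1.0000e-04]
```

View pics/w3.png

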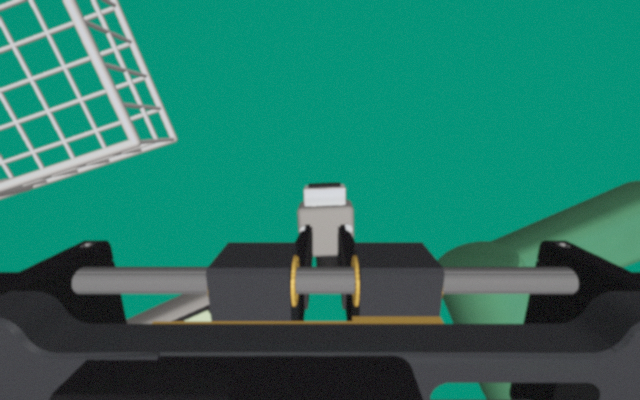

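The plug at (326,220) sits ahead of the fingers, which closed behind the hood. I open, back up and re-measure.

```bash
python3 -m pendant '[{"claw":0.7,"tx":0,"ty":0,"tz":0,"turn":0},{"claw":0.7,"tx":0,"ty":0,"tz":0,"turn":0},{"claw":0.7,"tx":0,"ty":0,"tz":0,"turn":0},{"claw":0.7,"tx":-30,"ty":0,"tz":-50,"turn":0},{"claw":0.7,"tx":-30,"ty":0,"tz":-50,"turn":0},{"claw":0.7,"tx":-30,"ty":0,"tz":-50,"turn":0}]'; python3 w.py w4 plug1:0.022; python3 tr.py plug1
```

```text
t: 6.8
tool_pos: [0.6448, -0.2392, 0.0742]
tool_rot: [2.648, 1.685, 0.003]
force: [0.1, 0.9, -0.8]
finger_gap: 0.0432
gripper_force: 0.0
t 6.8 tcp [ 0.6444 -0.2384  0.0728] cam [ 0.675 -0.174  0.255]
tool x [0.423 0.906] y [ 0.906 -0.423] z [ 0.001 -0.    -1.   ]
plug1 0.93 ext [301.0, 132.0, 48.0, 82.0] ctr [ 0.6589 -0.2094] size [0.065 0.039] ang 66.1
plug1 side scene [ 0.656 -0.211  0.011] gap 0.0009
plug1 side scene [0.451 0.192 0.012] gap 0.0018
plug1 wrist scene [ 0.659 -0.21   0.012] gap 0.003
plug1 wrist side [ 0.658 -0.21   0.01 ] gap 0.0041
[ 0.6443 -0.2377  0.0717] [-2.6484e+00 -1.6881e+00  8.0000e-04]
```

View pics/w4.png

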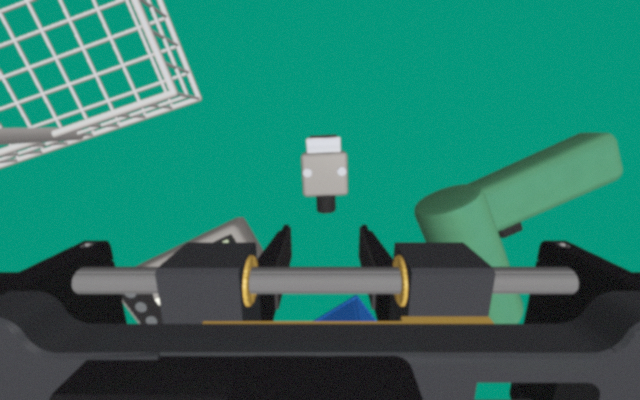

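```bash
python3 - <<'E'
from h import *
c=bot.camera("wrist");st=bot.read_state();M=Ro.from_rotvec(st["tool_rot"]).as_matrix();p=st["tool_pos"];g=st["finger_gap"]
print(g,st["gripper_force"])
for z in(0,.019):
  for x in (-.01,0,.01):
    for s in(-1,1): print(x,z,s,proj(c,p+M@np.array([x,s*g/2,z])).round())
# wrist camera in tool frame
R=np.array(c["R"]);print((R@M).round(4)); print((M.T@(-R.T@c["t"]-p)).round(4))
E
```

```text
0.06627575952730844 0.0
-0.01 0 -1 [275. 249.]
-0.01 0 1 [372. 249.]
0 0 -1 [274. 235.]
0 0 1 [373. 235.]
0.01 0 -1 [274. 221.]
0.01 0 1 [373. 221.]
-0.01 0.019 -1 [279. 238.]
-0.01 0.019 1 [368. 238.]
0 0.019 -1 [279. 226.]
0 0.019 1 [368. 226.]
0.01 0.019 -1 [278. 213.]
0.01 0.019 1 [369. 213.]
[[ 6.000e-04  1.000e+00 -5.000e-04]
 [-9.666e-01  5.000e-04 -2.564e-01]
 [-2.564e-01  6.000e-04  9.666e-01]]
[ 0.0721  0.0007 -0.1809]
```

```bash
python3 - <<'E'
from h import *
c=bot.camera("wrist");s=bot.camera("side");k=bot.camera("scene");st=bot.read_state();M=Ro.from_rotvec(st["tool_rot"]).as_matrix();p=st["tool_pos"];g=st["finger_gap"]
def crop(c,n):
    im=c["frame"][:,:,::-1].copy(); u=proj(c,p)
    for sg in(-1,1):
        for z in (-.02,0,.019):
            q=proj(c,p+M@np.array([0,sg*g/2,z])); print(n,z,sg,q.round())
    x,y=np.clip(u.astype(int),60,None); x=min(x,580);y=min(y,340)
    return cv2.resize(im[y-60:y+60,x-60:x+60],(266,266),interpolation=cv2.INTER_CUBIC),(x-60,y-60)
I=[];
for cc,n in((c,"w"),(s,"s"),(k,"k")):
    a,o=crop(cc,n); print(n,"origin",o); I.append(a)
cv2.imwrite("pics/tips.png",np.hstack(I))
E
```

```text
w -0.02 -1 [268. 248.]
w 0 -1 [274. 236.]
w 0.019 -1 [278. 226.]
w -0.02 1 [379. 248.]
w 0 1 [373. 236.]
w 0.019 1 [369. 226.]
w origin (np.int64(263), np.int64(175))
s -0.02 -1 [362. 172.]
s 0 -1 [362. 176.]
s 0.019 -1 [361. 180.]
s -0.02 1 [352. 159.]
s 0 1 [351. 163.]
s 0.019 1 [351. 168.]
s origin (np.int64(296), np.int64(109))
k -0.02 -1 [240. 266.]
k 0 -1 [242. 271.]
k 0.019 -1 [243. 276.]
k -0.02 1 [245. 290.]
k 0 1 [246. 296.]
k 0.019 1 [248. 300.]
k origin (np.int64(184), np.int64(223))
```

View pics/tips.png

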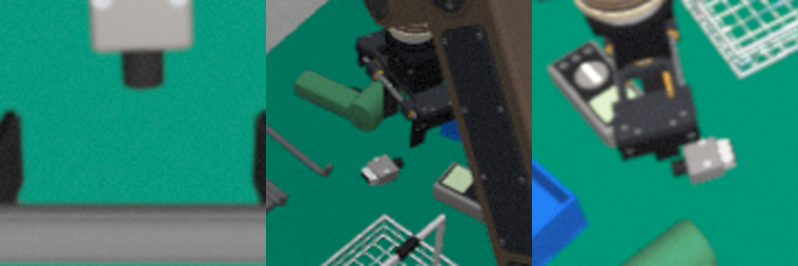

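Finger tips in the side view appear at pixel (363,175), where tool z≈0 projects, rather than +19 mm. The fingers therefore closed above the hood. I return and descend in small steps, watching the force.

```bash
python3 -m pendant '[{"claw":0.7,"tx":32,"ty":1,"tz":20,"turn":0},{"claw":0.7,"tx":32,"ty":1,"tz":50,"turn":0},{"claw":0.7,"tx":32,"ty":1,"tz":50,"turn":0},{"claw":0.7,"tx":32,"ty":1,"tz":53,"turn":0},{"claw":0.7,"tx":32,"ty":1,"tz":53,"turn":0}]' && python3 -m pendant '[{"claw":0.7,"tx":0,"ty":0,"tz":2,"turn":0},{"claw":0.7,"tx":0,"ty":0,"tz":2,"turn":0},{"claw":0.7,"tx":0,"ty":0,"tz":2,"turn":0}]';  python3 -m pendant '[{"claw":0.7,"tx":0,"ty":0,"tz":2,"turn":0},{"claw":0.7,"tx":0,"ty":0,"tz":2,"turn":0}]'; python3 - <<'E'
from h import *
c=bot.camera("side");st=bot.read_state();print(st["tool_pos"],st["force"])
k=bot.camera("scene")
a=cv2.resize(c["frame"][140:230,300:400],(400,360),interpolation=cv2.INTER_CUBIC);b=cv2.resize(k["frame"][240:330,210:310],(400,360),interpolation=cv2.INTER_CUBIC)
cv2.imwrite("pics/t2.png",np.hstack([a,b])[:,:,::-1])
E
```

```text
t: 7.9
tool_pos: [0.6591, -0.2102, 0.0204]
tool_rot: [2.649, 1.687, 0.001]
force: [0.6, -0.0, -0.9]
finger_gap: 0.0667
gripper_force: 0.0
t: 8.2
tool_pos: [0.6589, -0.2098, 0.018]
tool_rot: [2.649, 1.687, 0.001]
force: [0.5, -0.5, 0.1]
finger_gap: 0.0663
gripper_force: 0.0
t: 8.4
tool_pos: [0.6587, -0.2096, 0.0153]
tool_rot: [-2.65, -1.688, 0.0]
force: [-0.5, 0.4, 0.8]
finger_gap: 0.0666
gripper_force: 0.0
[ 0.65873444 -0.20958372  0.01537592] [ 0.2761031  -0.14397503 -1.01270492]
```

View pics/t2.png

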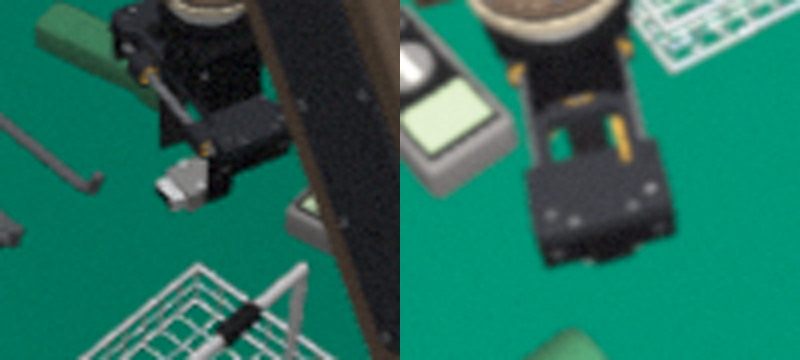

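No contact at z = 0.015, so the tips really are short. I continue down in small steps.

```bash
for i in 1 2 3; do python3 -m pendant '[{"claw":0.7,"tx":0,"ty":0,"tz":3,"turn":0},{"claw":0.7,"tx":0,"ty":0,"tz":3,"turn":0}]' | egrep "tool_pos|force:"; done
```

```text
tool_pos: [0.6586, -0.2095, 0.012]
force: [0.8, -0.1, -0.6]
gripper_force: 0.0
tool_pos: [0.6586, -0.2095, 0.009]
force: [0.5, 0.0, -0.2]
gripper_force: 0.0
tool_pos: [0.6586, -0.2095, 0.006]
force: [-0.1, -0.6, 0.2]
gripper_force: 0.0
```

```bash
python3 -m pendant '[{"claw":0,"tx":0,"ty":0,"tz":0,"turn":0},{"claw":0,"tx":0,"ty":0,"tz":0,"turn":0},{"claw":0,"tx":0,"ty":0,"tz":0,"turn":0},{"claw":0,"tx":0,"ty":0,"tz":0,"turn":0},{"claw":0,"tx":0,"ty":0,"tz":0,"turn":0}]' 30
```

```text
t: 9.6
tool_pos: [0.6588, -0.2096, 0.0065]
tool_rot: [2.649, 1.688, 0.0]
force: [0.1, -0.1, 0.9]
finger_gap: 0.0377
gripper_force: 29.8
```

Gripped (gap 37.7 mm, 30 N). Now I work out the basket and hook geometry.

```bash
python3 -m pendant '[{"claw":0,"tx":0,"ty":0,"tz":-50,"turn":0},{"claw":0,"tx":0,"ty":0,"tz":-100,"turn":0},{"claw":0,"tx":0,"ty":0,"tz":-150,"turn":0},{"claw":0,"tx":0,"ty":0,"tz":-200,"turn":0},{"claw":0,"tx":0,"ty":0,"tz":-250,"turn":0},{"claw":0,"tx":0,"ty":0,"tz":-250,"turn":0}]'
python3 - <<'E'
from h import *
# start pose wrist cam saved: rebuild from known tool pose
c=bot.camera("wrist"); st=bot.read_state(); M=Ro.from_rotvec(st["tool_rot"]).as_matrix()
Rt=np.array(c["R"])@M; ct=M.T@(-np.array(c["R"]).T@c["t"]-st["tool_pos"])
M0=Ro.from_rotvec([2.2214,2.2214,0]).as_matrix(); p0=np.array([.625,0,.2035])
w=dict(c); w["R"]=Rt@M0.T; w["t"]=-w["R"]@(p0+M0@ct)
s=bot.camera("side");k=bot.camera("scene"); save(s,"side1");save(k,"scene1")
T=[onz(w,352,157,.202),onz(w,330,258,.202)]; print("tips",np.round(T,4), "mid",np.mean(T,0).round(4))
d=(T[0]-T[1])[:2]; print("sep",np.linalg.norm(d),"yaw y",np.degrees(np.arctan2(d[1],d[0])))
# post corner / prong root pixel (577,197) z .175
print("root",onz(w,575,198,.175))
for n,cc in(("scene",k),("side",s)):
    for l in("basket_grip","hook_seat","hook"):
        print(n,l,[(round(x["conf"],2),np.round(x["extent"]).tolist()) for x in bot.find_in(l,n)[:2]])
a=cv2.resize(k["frame"][160:340,230:420],(400,380),interpolation=cv2.INTER_CUBIC);b=cv2.resize(s["frame"][140:290,230:410],(400,333),interpolation=cv2.INTER_CUBIC)
b=np.vstack([b,np.zeros((47,400,3),np.uint8)])
cv2.imwrite("pics/hk.png",np.hstack([a,b])[:,:,::-1])
E
```

```text
t: 10.2
tool_pos: [0.6606, -0.2103, 0.2644]
tool_rot: [2.641, 1.683, 0.011]
force: [0.2, -0.2, -1.0]
finger_gap: 0.0375
gripper_force: 29.8
tips [[ 0.6447  0.0521  0.202 ]
 [ 0.6308 -0.0195  0.202 ]] mid [0.6378 0.0163 0.202 ]
sep 0.07286578239732888 yaw y 79.00496933447874
root [0.82097858 0.01756519 0.175     ]
scene basket_grip [(0.92, [258.0, 182.0, 67.0, 70.0]), (0.34, [337.0, 143.0, 17.0, 11.0])]
scene hook_seat [(0.96, [310.0, 181.0, 100.0, 150.0])]
scene hook [(0.8, [308.0, 183.0, 100.0, 149.0]), (0.39, [381.0, 142.0, 57.0, 18.0])]
side basket_grip [(0.76, [317.0, 204.0, 81.0, 78.0]), (0.19, [244.0, 162.0, 81.0, 62.0])]
side hook_seat [(0.68, [245.0, 159.0, 81.0, 64.0])]
side hook [(0.57, [245.0, 161.0, 82.0, 60.0])]
```

View pics/hk.png

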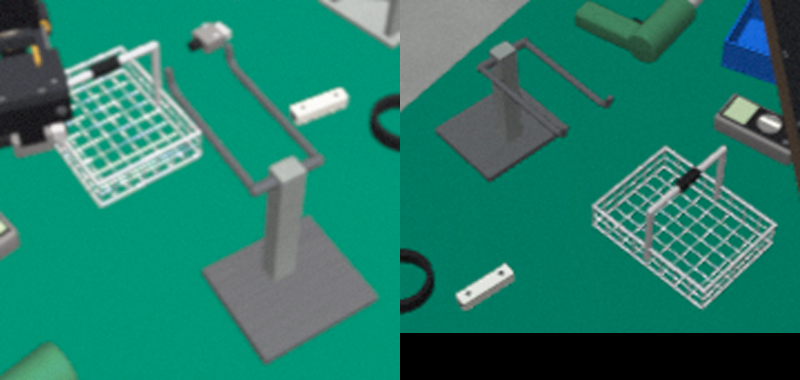

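The zoomed crops show the sleeve at scene (280,192) / side (360.5,220), prong tips at scene (310,194),(338,184) / side (324,184),(303,198.5), and the post top at scene (366,240) / side (276,162.5).

```bash
python3 - <<'E'
from h import *
k=bot.camera("scene");s=bot.camera("side")
P={"sleeve":((279.9,191.8),(360.5,220)),"tip-":((309.8,194.2),(323.6,184.1)),"tip+":((338.3,183.8),(303.4,198.5)),"post":((366.3,239.8),(275.9,162.5)),"bail+":((303.6,181.4),(343,234.5))}
R={}
for n,(a,b) in P.items():
    X,e=tri(k,a,s,b);R[n]=X;print(n,X.round(4),"gap",round(e,4))
m=(R["tip-"]+R["tip+"])/2; d=R["post"]-m
print("mid tips",m.round(4),"hook x dir",np.degrees(np.arctan2(d[1],d[0])),np.hypot(*d[:2]),"tips sep",np.linalg.norm(R["tip+"]-R["tip-"]),np.degrees(np.arctan2(*(R["tip+"]-R["tip-"])[1::-1])))
e=R["bail+"]-R["sleeve"];print("bail dir",np.degrees(np.arctan2(e[1],e[0])),np.linalg.norm(e))
E
```

```text
sleeve [ 0.5008 -0.0275  0.1207] gap 0.0073
tip- [ 0.6269 -0.0246  0.1954] gap 0.0007
tip+ [0.6421 0.0508 0.1915] gap 0.0007
post [ 0.8012 -0.0211  0.1832] gap 0.0018
bail+ [0.5117 0.0447 0.1201] gap 0.0056
mid tips [0.6345 0.0131 0.1934] hook x dir -11.59415225182266 0.17024874283737804 tips sep 0.07701959770425935 78.60576672702949
bail dir 81.45839765280674 0.072944809819069
```

```bash
python3 -m pendant '[{"claw":0,"tx":14,"ty":-45,"tz":0,"turn":8},{"claw":0,"tx":28,"ty":-90,"tz":0,"turn":16},{"claw":0,"tx":42,"ty":-134,"tz":0,"turn":24},{"claw":0,"tx":56,"ty":-179,"tz":0,"turn":32},{"claw":0,"tx":70,"ty":-224,"tz":0,"turn":40},{"claw":0,"tx":85,"ty":-269,"tz":0,"turn":48},{"claw":0,"tx":85,"ty":-269,"tz":0,"turn":56},{"claw":0,"tx":85,"ty":-269,"tz":0,"turn":64}]' >/dev/null; python3 -m pendant '[{"claw":0,"tx":0,"ty":0,"tz":40,"turn":8},{"claw":0,"tx":0,"ty":0,"tz":80,"turn":9},{"claw":0,"tx":0,"ty":0,"tz":110,"turn":9},{"claw":0,"tx":0,"ty":0,"tz":110,"turn":9},{"claw":0,"tx":0,"ty":0,"tz":110,"turn":9}]'; python3 - <<'E'
from h import *
s=bot.read_state();print(s["qpos"].round(3));M=Ro.from_rotvec(s["tool_rot"]).as_matrix();print(M.round(3)[:,:2].T)
E
```

```text
t: 12.05
tool_pos: [0.4512, -0.0189, 0.147]
tool_rot: [-3.134, 0.219, 0.0]
force: [0.5, 0.9, -0.4]
finger_gap: 0.0376
gripper_force: 29.8
[-0.188  0.327  2.034 -0.     0.781  1.522]
[[ 0.99  -0.139 -0.   ]
 [-0.139 -0.99  -0.   ]]
```

```bash
python3 -m pendant '[{"claw":0,"tx":0,"ty":0,"tz":40,"turn":0},{"claw":0,"tx":0,"ty":0,"tz":80,"turn":0},{"claw":0,"tx":0,"ty":0,"tz":105,"turn":0},{"claw":0,"tx":0,"ty":0,"tz":120,"turn":0},{"claw":0,"tx":0,"ty":0,"tz":120,"turn":0},{"claw":0,"tx":0,"ty":0,"tz":120,"turn":0}]'; python3 -m pendant '[{"claw":0.6,"tx":0,"ty":0,"tz":0,"turn":0},{"claw":0.6,"tx":0,"ty":0,"tz":0,"turn":0},{"claw":0.6,"tx":0,"ty":0,"tz":0,"turn":0},{"claw":0.6,"tx":0,"ty":0,"tz":-40,"turn":0},{"claw":0.6,"tx":0,"ty":0,"tz":-90,"turn":0},{"claw":0.6,"tx":0,"ty":0,"tz":-140,"turn":0},{"claw":0.6,"tx":0,"ty":0,"tz":-180,"turn":0},{"claw":0.6,"tx":0,"ty":0,"tz":-180,"turn":0}]'; python3 tr.py plug1 pillar1
```

```text
t: 12.65
tool_pos: [0.452, -0.019, 0.0278]
tool_rot: [3.134, -0.219, 0.003]
force: [-0.5, -0.1, -1.5]
finger_gap: 0.0374
gripper_force: 29.8
t: 13.45
tool_pos: [0.4527, -0.0191, 0.2116]
tool_rot: [3.133, -0.219, 0.015]
force: [-0.4, -0.0, -1.0]
finger_gap: 0.0571
gripper_force: 0.0
plug1 side scene [ 0.449 -0.021  0.015] gap 0.0017
plug1 side scene [0.452 0.192 0.01 ] gap 0.0007
plug1 wrist scene [0.456 0.191 0.014] gap 0.0025
plug1 wrist side [0.454 0.193 0.011] gap 0.004
pillar1 side scene [0.657 0.204 0.01 ] gap 0.002
pillar1 wrist scene [0.66  0.203 0.014] gap 0.0033
pillar1 wrist side [0.658 0.204 0.014] gap 0.0055
[ 0.4507 -0.0188  0.2056] [-3.1337e+00  2.1920e-01  2.6000e-03]
```

Plug A is in the basket. Now plug B at (0.4525, 0.192).

```bash
python3 -m pendant '[{"claw":0.7,"tx":-4,"ty":-20,"tz":0,"turn":-8},{"claw":0.7,"tx":-7,"ty":-40,"tz":0,"turn":-16},{"claw":0.7,"tx":-10,"ty":-60,"tz":0,"turn":-24},{"claw":0.7,"tx":-12,"ty":-80,"tz":0,"turn":-32},{"claw":0.7,"tx":-14,"ty":-100,"tz":0,"turn":-40},{"claw":0.7,"tx":-17,"ty":-120,"tz":0,"turn":-48},{"claw":0.7,"tx":-20,"ty":-140,"tz":0,"turn":-56},{"claw":0.7,"tx":-22,"ty":-157,"tz":0,"turn":-64}]' >/dev/null; python3 -m pendant '[{"claw":0.7,"tx":0,"ty":0,"tz":0,"turn":-8},{"claw":0.7,"tx":0,"ty":0,"tz":0,"turn":-16},{"claw":0.7,"tx":0,"ty":0,"tz":0,"turn":-24},{"claw":0.7,"tx":0,"ty":0,"tz":0,"turn":-29},{"claw":0.7,"tx":0,"ty":0,"tz":0,"turn":-29},{"claw":0.7,"tx":0,"ty":0,"tz":0,"turn":-29}]'; python3 w.py w5 plug1:0.022 pillar1:0.02 rest_top:0.062; python3 tr.py plug1 pillar1
```

```text
t: 15.3
tool_pos: [0.4509, 0.1396, 0.2061]
tool_rot: [-2.319, -2.119, 0.001]
force: [0.1, 0.2, 0.3]
finger_gap: 0.0666
gripper_force: 0.0
t 15.3 tcp [0.4509 0.1396 0.2062] cam [0.458 0.211 0.387]
tool x [0.09  0.996] y [ 0.996 -0.09 ] z [-0. -0. -1.]
plug1 0.77 ext [312.0, 111.0, 25.0, 56.0] ctr [0.455  0.1921] size [0.066 0.037] ang 84.9
plug1 0.58 ext [323.0, 295.0, 34.0, 6.0] ctr [ 0.4579 -0.032 ] size [0.015 0.048] ang 84.9
pillar1 0.88 ext [466.0, 78.0, 40.0, 70.0] ctr [0.6562 0.2074] size [0.081 0.028] ang 73.9
pillar1 0.83 ext [240.0, 0.0, 39.0, 60.0] ctr [0.3927 0.3229] size [0.022 0.066] ang 9.9
rest_top 0.6 ext [323.0, 291.0, 36.0, 10.0] ctr [ 0.4573 -0.0053] size [0.013 0.044] ang 84.9
plug1 side scene [0.452 0.19  0.012] gap 0.0014
plug1 side scene [ 0.444 -0.02   0.01 ] gap 0.0082
plug1 wrist scene [0.453 0.193 0.011] gap 0.0048
plug1 wrist scene [ 0.458 -0.026  0.025] gap 0.0056
plug1 wrist side [0.453 0.193 0.015] gap 0.006
pillar1 side scene [0.386 0.333 0.008] gap 0.002
pillar1 side scene [0.658 0.203 0.011] gap 0.0013
pillar1 wrist scene [0.659 0.206 0.011] gap 0.0048
pillar1 wrist scene [0.392 0.325 0.015] gap 0.0012
pillar1 wrist side [0.653 0.208 0.022] gap 0.0031
pillar1 wrist side [ 0.389  0.33  -0.001] gap 0.0011
[0.4509 0.1397 0.2065] [2.3163e+00 2.1222e+00 2.0000e-04]
```

View pics/w5.png

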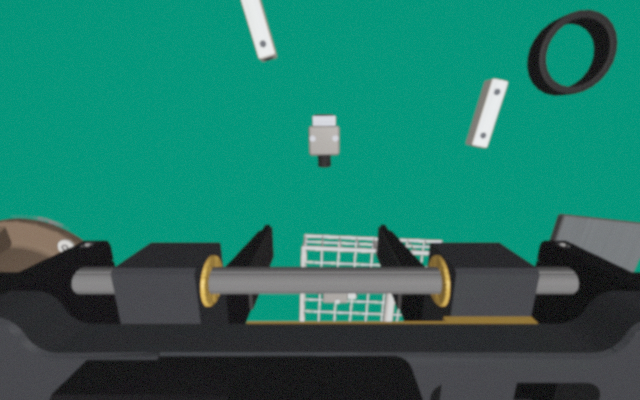

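Plug B at (324,140) is aligned with the tool, pillars are at (486,113) and (258,30), and no other plug shows. Grasping B.

```bash
python3 -m pendant '[{"claw":0.7,"tx":30,"ty":-1,"tz":40,"turn":0},{"claw":0.7,"tx":52,"ty":-1,"tz":80,"turn":0},{"claw":0.7,"tx":52,"ty":-1,"tz":125,"turn":0},{"claw":0.7,"tx":52,"ty":-1,"tz":165,"turn":0},{"claw":0.7,"tx":52,"ty":-1,"tz":190,"turn":0},{"claw":0.7,"tx":52,"ty":-1,"tz":199,"turn":0},{"claw":0.7,"tx":52,"ty":-1,"tz":199,"turn":0},{"claw":0.7,"tx":52,"ty":-1,"tz":199,"turn":0}]'; python3 -m pendant '[{"claw":0,"tx":0,"ty":0,"tz":0,"turn":0},{"claw":0,"tx":0,"ty":0,"tz":0,"turn":0},{"claw":0,"tx":0,"ty":0,"tz":0,"turn":0},{"claw":0,"tx":0,"ty":0,"tz":0,"turn":0},{"claw":0,"tx":0,"ty":0,"tz":0,"turn":0},{"claw":0,"tx":0,"ty":0,"tz":0,"turn":0}]'
```

```text
t: 16.75
tool_pos: [0.4551, 0.1917, 0.0084]
tool_rot: [2.316, 2.122, 0.002]
force: [-0.4, -0.8, -0.5]
finger_gap: 0.0665
gripper_force: 0.0
t: 17.35
tool_pos: [0.4547, 0.1916, 0.0078]
tool_rot: [2.316, 2.122, 0.001]
force: [-1.0, -0.2, 6.4]
finger_gap: 0.0378
gripper_force: 30.0
```

```bash
python3 -m pendant '[{"claw":0,"tx":0,"ty":0,"tz":-50,"turn":0},{"claw":0,"tx":0,"ty":0,"tz":-100,"turn":0},{"claw":0,"tx":0,"ty":0,"tz":-150,"turn":-8},{"claw":0,"tx":0,"ty":0,"tz":-200,"turn":-16},{"claw":0,"tx":0,"ty":0,"tz":-245,"turn":-24},{"claw":0,"tx":-40,"ty":22,"tz":-245,"turn":-32},{"claw":0,"tx":-80,"ty":45,"tz":-245,"turn":-40},{"claw":0,"tx":-80,"ty":45,"tz":-245,"turn":-47}]'; python3 - <<'E'
from h import *
s=bot.read_state();M=Ro.from_rotvec(s["tool_rot"]).as_matrix();d=np.array([.557,-.0337,.15])-s["tool_pos"];print(s["tool_pos"],s["qpos"].round(2),(M.T@d*1000).round(1),np.degrees(np.arctan2(M[1,0],M[0,0])))
E
```

```text
t: 18.15
tool_pos: [0.4937, 0.1049, 0.2526]
tool_rot: [1.273, 2.871, -0.0]
force: [-0.6, 0.6, -1.0]
finger_gap: 0.0376
gripper_force: 30.0
[0.4936684  0.1048766  0.25262329] [ 0.08  0.27  1.78 -0.    1.09 -0.66] [-145.1  -46.1  102.8] 132.17101128405918
```

```bash
python3 -m pendant '[{"claw":0,"tx":-47,"ty":-15,"tz":0,"turn":-8},{"claw":0,"tx":-94,"ty":-30,"tz":0,"turn":-16},{"claw":0,"tx":-148,"ty":-46,"tz":0,"turn":-24},{"claw":0,"tx":-148,"ty":-46,"tz":0,"turn":-32},{"claw":0,"tx":-148,"ty":-46,"tz":30,"turn":-40},{"claw":0,"tx":-148,"ty":-46,"tz":70,"turn":-40},{"claw":0,"tx":-148,"ty":-46,"tz":100,"turn":-40},{"claw":0,"tx":-148,"ty":-46,"tz":100,"turn":-40}]';python3 - <<'E'
from h import *
s=bot.read_state();M=Ro.from_rotvec(s["tool_rot"]).as_matrix();d=np.array([.557,-.0337,.028])-s["tool_pos"];print((M.T@d*1000).round(1),np.degrees(np.arctan2(M[1,0],M[0,0])))
c=bot.camera("scene"); save(c,"sc3")
E
```

```text
t: 18.95
tool_pos: [0.5553, -0.0326, 0.1491]
tool_rot: [-0.219, -3.127, -0.001]
force: [-0.5, -0.0, -0.3]
finger_gap: 0.0377
gripper_force: 3.0
[ -2.6  -0.9 121.1] 171.9857293301282
```

View pics/sc3.png

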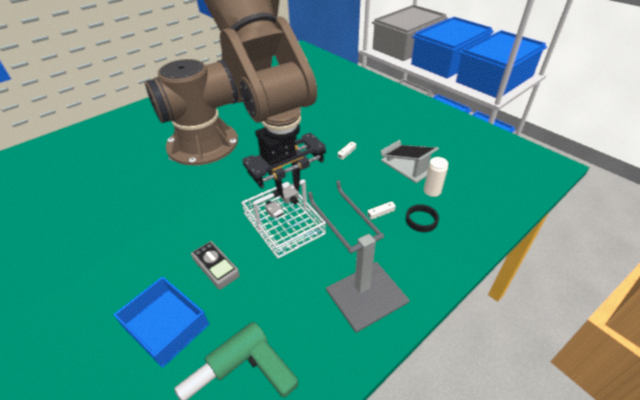

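The grip slackened to 3 N, with the plug still visible between the fingers at (290,190). I lower it now.

```bash
python3 -m pendant '[{"claw":0,"tx":-2,"ty":-1,"tz":40,"turn":0},{"claw":0,"tx":-2,"ty":-1,"tz":80,"turn":0},{"claw":0,"tx":-2,"ty":-1,"tz":105,"turn":0},{"claw":0,"tx":-2,"ty":-1,"tz":120,"turn":0},{"claw":0,"tx":-2,"ty":-1,"tz":120,"turn":0}]' 30; python3 -m pendant '[{"claw":0.6,"tx":0,"ty":0,"tz":0,"turn":0},{"claw":0.6,"tx":0,"ty":0,"tz":0,"turn":0},{"claw":0.6,"tx":0,"ty":0,"tz":0,"turn":0},{"claw":0.6,"tx":0,"ty":0,"tz":-40,"turn":0},{"claw":0.6,"tx":0,"ty":0,"tz":-90,"turn":0},{"claw":0.6,"tx":0,"ty":0,"tz":-140,"turn":0},{"claw":0.6,"tx":0,"ty":0,"tz":-190,"turn":0},{"claw":0.6,"tx":0,"ty":0,"tz":-200,"turn":0}]'; python3 tr.py plug1; python3 w.py w6 plug1:.025 basket:.045
```

```text
t: 19.5
tool_pos: [0.5593, -0.0341, 0.0324]
tool_rot: [-0.219, -3.133, -0.0]
force: [0.3, 0.2, -0.7]
finger_gap: 0.0373
gripper_force: 30.0
t: 20.3
tool_pos: [0.5606, -0.0343, 0.239]
tool_rot: [0.218, 3.124, -0.002]
force: [-0.0, -0.0, 0.1]
finger_gap: 0.0567
gripper_force: 0.0
plug1 side scene [ 0.556 -0.035  0.017] gap 0.0007
plug1 side scene [ 0.451 -0.023  0.016] gap 0.0005
plug1 wrist scene [ 0.451 -0.021  0.014] gap 0.0024
plug1 wrist scene [ 0.558 -0.035  0.02 ] gap 0.0025
plug1 wrist side [ 0.451 -0.02   0.019] gap 0.002
plug1 wrist side [ 0.558 -0.035  0.017] gap 0.003
[ 0.5584 -0.034   0.2307] [-2.1900e-01 -3.1311e+00 -5.0000e-04]
t 20.6 tcp [ 0.5585 -0.034   0.2308] cam [ 0.488 -0.024  0.412]
tool x [-0.99   0.139] y [0.139 0.99 ] z [-0.003  0.    -1.   ]
plug1 0.92 ext [312.0, 156.0, 24.0, 45.0] ctr [ 0.5599 -0.0353] size [0.038 0.065] ang 82.7
plug1 0.56 ext [310.0, 69.0, 32.0, 55.0] ctr [ 0.4518 -0.0196] size [0.037 0.063] ang 82.8
basket 0.98 ext [251.0, 47.0, 150.0, 170.0] ctr [ 0.5032 -0.0243] size [0.192 0.201] ang 82.5
```

View pics/w6.png

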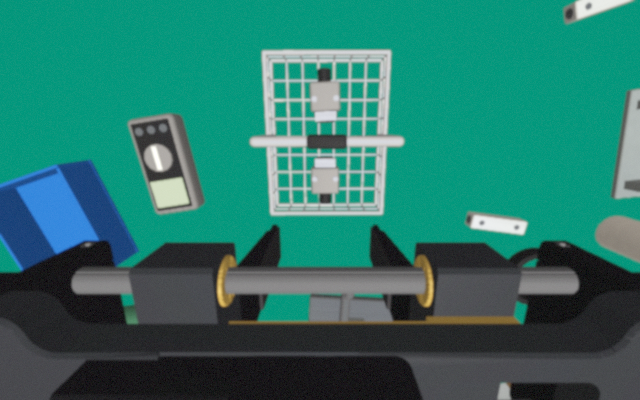

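Both plugs lie in the basket on either side of the bail, at (325,97) and (325,180), with the sleeve at (327,142). Next is hanging the basket.

```bash
python3 - <<'E'
from h import *
c=bot.camera("wrist");k=bot.camera("scene");s=bot.camera("side")
# black sleeve blob by threshold near (327,142)
g=c["frame"].max(2)[125:158,290:365]<90
ys,xs=np.nonzero(g);u=(xs.mean()+290,ys.mean()+125);print(u,len(xs),xs.min()+290,xs.max()+290)
print("wrist z.12",onz(c,*u,.12)); print("tri",tri(c,u,k,(279.9,191.8)),tri(c,u,s,(360.5,220)))
l,r=onz(c,252,142,.12),onz(c,403,142,.12);print(l,r,np.degrees(np.arctan2((l-r)[1],(l-r)[0])),(l+r)/2)
st=bot.read_state();print(st["tool_pos"],st["qpos"].round(2))
E
```

```text
(np.float64(326.4117647058824), np.float64(140.60588235294117)) 510 307 345
wrist z.12 [ 0.50350617 -0.02478972  0.12      ]
tri (array([ 0.50345457, -0.02488639,  0.11986964]), np.float64(0.00022548771475212738)) (array([ 0.50016358, -0.02620251,  0.12492821]), np.float64(0.006789178123724922))
[ 0.49451591 -0.09881509  0.12      ] [0.51551304 0.05103464 0.12      ] -97.97642113661456 [ 0.50501448 -0.02389023  0.12      ]
[ 0.55896928 -0.03410612  0.23186932] [-0.18  0.37  1.68 -0.    1.09 -1.61]
```

```bash
python3 -m pendant '[{"claw":0.5,"tx":30,"ty":1,"tz":0,"turn":8},{"claw":0.5,"tx":56,"ty":1,"tz":0,"turn":16},{"claw":0.5,"tx":56,"ty":1,"tz":0,"turn":24},{"claw":0.5,"tx":56,"ty":1,"tz":0,"turn":32},{"claw":0.5,"tx":56,"ty":1,"tz":0,"turn":40},{"claw":0.5,"tx":56,"ty":1,"tz":0,"turn":48},{"claw":0.5,"tx":56,"ty":1,"tz":0,"turn":56},{"claw":0.5,"tx":56,"ty":1,"tz":0,"turn":64}]' >/dev/null; python3 -m pendant '[{"claw":0.5,"tx":0,"ty":0,"tz":0,"turn":8},{"claw":0.5,"tx":0,"ty":0,"tz":0,"turn":16},{"claw":0.5,"tx":0,"ty":0,"tz":20,"turn":24},{"claw":0.5,"tx":0,"ty":0,"tz":60,"turn":26},{"claw":0.5,"tx":0,"ty":0,"tz":95,"turn":26},{"claw":0.5,"tx":0,"ty":0,"tz":95,"turn":26},{"claw":0.5,"tx":0,"ty":0,"tz":95,"turn":26}]'; python3 - <<'E'
from h import *
s=bot.read_state();M=Ro.from_rotvec(s["tool_rot"]).as_matrix();d=np.array([.5033,-.0251,.108])-s["tool_pos"];print((M.T@d*1000).round(1),np.degrees(np.arctan2(M[1,0],M[0,0])),s["qpos"].round(2))
E
```

```text
t: 22.4
tool_pos: [0.504, -0.0254, 0.1379]
tool_rot: [-2.37, -2.061, 0.001]
force: [0.3, 0.7, -0.3]
finger_gap: 0.0476
gripper_force: 0.0
[ 0.2 -0.7 29.9] 82.00774763726405 [-0.18  0.41  1.92  0.    0.81 -0.04]
```

```bash
python3 -m pendant '[{"claw":0.5,"tx":0,"ty":-1,"tz":20,"turn":0},{"claw":0.5,"tx":0,"ty":-1,"tz":29,"turn":0},{"claw":0.5,"tx":0,"ty":-1,"tz":29,"turn":0},{"claw":0,"tx":0,"ty":-1,"tz":29,"turn":0},{"claw":0,"tx":0,"ty":-1,"tz":29,"turn":0},{"claw":0,"tx":0,"ty":-1,"tz":29,"turn":0},{"claw":0,"tx":0,"ty":-1,"tz":29,"turn":0},{"claw":0,"tx":0,"ty":-1,"tz":29,"turn":0}]' 50;  python3 -m pendant '[{"claw":0,"tx":0,"ty":0,"tz":0,"turn":0},{"claw":0,"tx":0,"ty":0,"tz":0,"turn":0},{"claw":0,"tx":0,"ty":0,"tz":-8,"turn":0},{"claw":0,"tx":0,"ty":0,"tz":-15,"turn":0},{"claw":0,"tx":0,"ty":0,"tz":-30,"turn":0},{"claw":0,"tx":0,"ty":0,"tz":-30,"turn":0}]'; python3 - <<'E'
from h import *
for n in("scene","side"):
    bot.camera(n)
    print(n,[(round(x["conf"],2),np.round(x["extent"]).tolist()) for x in bot.find_in("basket",n)[:2]])
E
```

```text
t: 23.2
tool_pos: [0.5027, -0.0251, 0.1086]
tool_rot: [2.371, 2.061, 0.0]
force: [1.1, -1.5, -3.2]
finger_gap: 0.0134
gripper_force: 50.0
t: 23.8
tool_pos: [0.5036, -0.0253, 0.1401]
tool_rot: [2.369, 2.06, 0.003]
force: [-0.5, -0.1, -4.8]
finger_gap: 0.0135
gripper_force: 50.0
scene [(0.43, [192.0, 244.0, 48.0, 43.0]), (0.17, [308.0, 182.0, 102.0, 148.0])]
side [(0.93, [318.0, 201.0, 80.0, 62.0])]
```

Basket lifted (about 4.8 N). I raise it and line it up with the hook axis.

```bash
python3 -m pendant '[{"claw":0,"tx":0,"ty":0,"tz":-20,"turn":0},{"claw":0,"tx":0,"ty":0,"tz":-45,"turn":0},{"claw":0,"tx":10,"ty":-2,"tz":-65,"turn":1},{"claw":0,"tx":30,"ty":-4,"tz":-78,"turn":2},{"claw":0,"tx":50,"ty":-7,"tz":-78,"turn":3},{"claw":0,"tx":64,"ty":-9,"tz":-78,"turn":3.3},{"claw":0,"tx":64,"ty":-9,"tz":-78,"turn":3.3},{"claw":0,"tx":64,"ty":-9,"tz":-78,"turn":3.3}]'; python3 - <<'E'
from h import *
s=bot.read_state();M=Ro.from_rotvec(s["tool_rot"]).as_matrix();d=np.array([.6755,.0055,.2163])-s["tool_pos"];print((M.T@d*1000).round(1),np.degrees(np.arctan2(M[1,1],M[0,1])),s["tool_pos"])
k=bot.camera("scene");sd=bot.camera("side")
a=cv2.resize(k["frame"][150:340,230:430],(400,380),interpolation=cv2.INTER_CUBIC);b=cv2.resize(sd["frame"][120:300,230:420],(400,380),interpolation=cv2.INTER_CUBIC)
cv2.imwrite("pics/hang1.png",np.hstack([a,b])[:,:,::-1])
E
```

```text
t: 24.8
tool_pos: [0.5026, 0.0394, 0.216]
tool_rot: [-2.428, -1.993, 0.001]
force: [0.2, 0.1, -4.8]
finger_gap: 0.0133
gripper_force: 50.0
[  0.5 176.2  -0.5] -11.243872754189688 [0.50255173 0.03935514 0.21596974]
```

View pics/hang1.png

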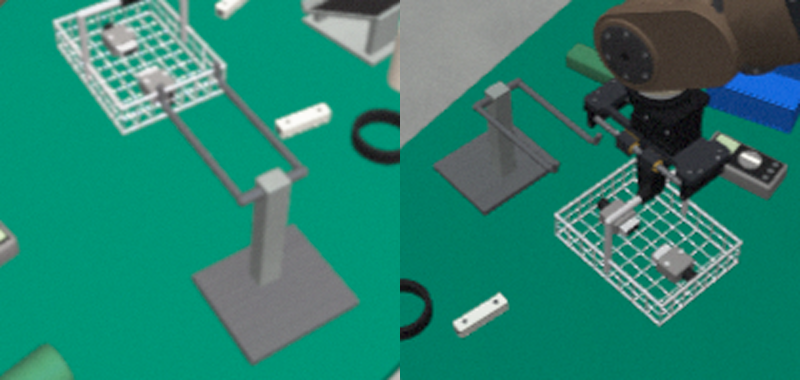

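The basket hangs level from the gripper with both plugs in it, in line with the prongs. I carry it over the tips and lower.

```bash
python3 -m pendant '[{"claw":0,"tx":0,"ty":25,"tz":0,"turn":0},{"claw":0,"tx":0,"ty":55,"tz":0,"turn":0},{"claw":0,"tx":0,"ty":85,"tz":0,"turn":0},{"claw":0,"tx":0,"ty":115,"tz":0,"turn":0},{"claw":0,"tx":0,"ty":145,"tz":0,"turn":0},{"claw":0,"tx":0,"ty":165,"tz":0,"turn":0},{"claw":0,"tx":0,"ty":175,"tz":0,"turn":0},{"claw":0,"tx":0,"ty":175,"tz":0,"turn":0}]'; python3 -m pendant '[{"claw":0,"tx":0,"ty":0,"tz":12,"turn":0},{"claw":0,"tx":0,"ty":0,"tz":24,"turn":0},{"claw":0,"tx":0,"ty":0,"tz":34,"turn":0},{"claw":0,"tx":0,"ty":0,"tz":39,"turn":0},{"claw":0,"tx":0,"ty":0,"tz":39,"turn":0}]';python3 -m pendant '[{"claw":0,"tx":0,"ty":0,"tz":2,"turn":0},{"claw":0,"tx":0,"ty":0,"tz":4,"turn":0},{"claw":0,"tx":0,"ty":0,"tz":4,"turn":0},{"claw":0,"tx":0,"ty":0,"tz":4,"turn":0}]'
```

```text
t: 25.7
tool_pos: [0.6747, 0.0043, 0.2156]
tool_rot: [-2.43, -1.991, 0.001]
force: [-1.6, -0.5, -4.5]
finger_gap: 0.0136
gripper_force: 50.0
t: 26.2
tool_pos: [0.6738, 0.0053, 0.1765]
tool_rot: [-2.429, -1.991, 0.002]
force: [-0.1, 0.4, -3.6]
finger_gap: 0.0139
gripper_force: 50.0
t: 26.6
tool_pos: [0.6744, 0.0052, 0.1737]
tool_rot: [2.429, 1.992, 0.0]
force: [0.3, 0.8, -3.9]
finger_gap: 0.0134
gripper_force: 50.0
```

```bash
python3 -m pendant '[{"claw":0,"tx":0,"ty":0,"tz":1,"turn":0},{"claw":0,"tx":0,"ty":0,"tz":2,"turn":0},{"claw":0,"tx":0,"ty":0,"tz":2,"turn":0},{"claw":0,"tx":0,"ty":0,"tz":2,"turn":0}]'|egrep "pos|^force";python3 -m pendant '[{"claw":0,"tx":0,"ty":0,"tz":1,"turn":0},{"claw":0,"tx":0,"ty":0,"tz":2,"turn":0},{"claw":0,"tx":0,"ty":0,"tz":2,"turn":0}]'|egrep "pos|^force"
```

```text
tool_pos: [0.6746, 0.0052, 0.1727]
force: [-2.7, -0.6, 5.2]
tool_pos: [0.6747, 0.0052, 0.1724]
force: [-6.3, 0.9, 17.4]
```

Contact came at the expected height. I ease off 1.5 mm and open gently.

```bash
python3 -m pendant '[{"claw":0,"tx":0,"ty":0,"tz":-1.5,"turn":0},{"claw":0,"tx":0,"ty":0,"tz":-1.5,"turn":0},{"claw":0.2,"tx":0,"ty":0,"tz":-1.5,"turn":0},{"claw":0.4,"tx":0,"ty":0,"tz":-1.5,"turn":0},{"claw":0.4,"tx":0,"ty":0,"tz":-1.5,"turn":0},{"claw":0.4,"tx":0,"ty":0,"tz":-1.5,"turn":0},{"claw":0.4,"tx":0,"ty":0,"tz":-1.5,"turn":0},{"claw":0.4,"tx":0,"ty":0,"tz":-20,"turn":0}]'; python3 -m pendant '[{"claw":0.4,"tx":0,"ty":0,"tz":-40,"turn":0},{"claw":0.4,"tx":0,"ty":0,"tz":-90,"turn":0},{"claw":0.4,"tx":0,"ty":0,"tz":-120,"turn":0},{"claw":0.4,"tx":0,"ty":0,"tz":-120,"turn":0}]'; python3 - <<'E'
from h import *
c={n:bot.camera(n) for n in("scene","side","wrist")}
for n in c:
    for l in("basket","plug1"): print(n,l,[(round(x["conf"],2),np.round(x["extent"]).tolist()) for x in bot.find_in(l,n)[:3]])
k,sd=c["scene"],c["side"]
a=cv2.resize(k["frame"][150:340,230:430],(266,253));b=cv2.resize(sd["frame"][120:300,210:400],(266,253));d=cv2.resize(c["wrist"]["frame"],(266,166))
cv2.imwrite("pics/hang2.png",np.hstack([a,b,np.vstack([d,np.zeros((87,266,3),np.uint8)])])[:,:,::-1])
E
python3 tr.py plug1 pillar1
```

```text
t: 28.1
tool_pos: [0.6734, 0.0052, 0.1873]
tool_rot: [-2.427, -1.99, 0.005]
force: [0.4, 0.3, -0.5]
finger_gap: 0.0374
gripper_force: 0.0
t: 28.5
tool_pos: [0.6755, 0.0051, 0.3145]
tool_rot: [2.425, 1.989, 0.009]
force: [0.6, 0.3, 0.5]
finger_gap: 0.0381
gripper_force: 0.0
scene basket [(0.74, [286.0, 188.0, 98.0, 88.0])]
scene plug1 [(0.78, [313.0, 211.0, 19.0, 18.0]), (0.49, [333.0, 240.0, 23.0, 20.0])]
side basket [(0.58, [267.0, 176.0, 77.0, 64.0]), (0.36, [215.0, 254.0, 31.0, 29.0])]
side plug1 [(0.45, [284.0, 190.0, 17.0, 16.0]), (0.45, [200.0, 280.0, 24.0, 39.0]), (0.4, [375.0, 148.0, 18.0, 29.0])]
wrist basket [(0.83, [250.0, 119.0, 153.0, 139.0])]
wrist plug1 [(0.74, [341.0, 162.0, 44.0, 28.0]), (0.59, [264.0, 161.0, 49.0, 29.0])]
plug1 side scene [ 0.723 -0.009  0.073] gap 0.0028
plug1 wrist scene [ 0.728 -0.01   0.078] gap 0.009
plug1 wrist side [0.624 0.013 0.081] gap 0.0029
plug1 wrist side [ 0.73  -0.012  0.065] gap 0.006
pillar1 side scene [0.657 0.203 0.011] gap 0.0006
[0.6743 0.0052 0.3095] [2.4292e+00 1.9919e+00 2.0000e-04]
```

View pics/hang2.png

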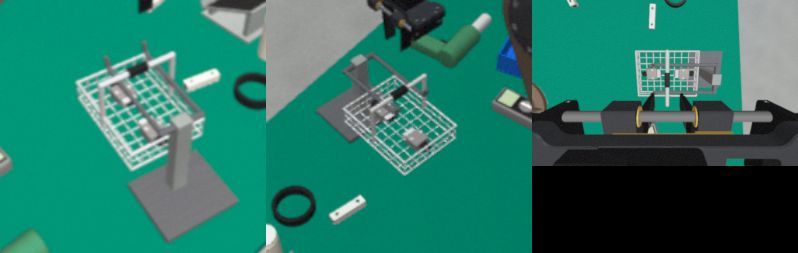

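The basket hangs level on both prongs with the plugs inside (their height is about 0.075). All 14 pictures are used, so I go on with numbers only, measuring the rest and pillars from two wrist positions.

```bash
cat > snap.py <<'E'
import sys,pickle
from h import *
n=sys.argv[1]; c=bot.camera("wrist"); T={}
for l in sys.argv[2:]:
    T[l]=[(d["conf"],d["region"]) for d in bot.trace(l,"wrist")[:3]]
    for cf,r in T[l]:
        q=cv2.approxPolyDP(max(cv2.findContours(r.astype(np.uint8),0,2)[0],key=cv2.contourArea),6,True)[:,0]
        print(l,round(cf,2),r.sum(),q.tolist())
pickle.dump((c,T),open(n+".pkl","wb")); print(bot.read_state()["tool_pos"].round(4))
E
python3 -m pendant '[{"claw":0.6,"tx":40,"ty":-20,"tz":0,"turn":0},{"claw":0.6,"tx":80,"ty":-40,"tz":0,"turn":0},{"claw":0.6,"tx":120,"ty":-60,"tz":0,"turn":0},{"claw":0.6,"tx":160,"ty":-80,"tz":0,"turn":0},{"claw":0.6,"tx":181,"ty":-92,"tz":0,"turn":0},{"claw":0.6,"tx":181,"ty":-92,"tz":0,"turn":0},{"claw":0.6,"tx":181,"ty":-92,"tz":0,"turn":0}]' >/dev/null
python3 snap.py v1 rest_top rest pillar1; python3 -m pendant '[{"claw":0.6,"tx":40,"ty":-20,"tz":0,"turn":0},{"claw":0.6,"tx":80,"ty":-45,"tz":0,"turn":0},{"claw":0.6,"tx":119,"ty":-69,"tz":0,"turn":0},{"claw":0.6,"tx":119,"ty":-69,"tz":0,"turn":0},{"claw":0.6,"tx":119,"ty":-69,"tz":0,"turn":0},{"claw":0.6,"tx":119,"ty":-69,"tz":0,"turn":0}]' >/dev/null;  python3 snap.py v2 rest_top rest pillar1; python3 tr.py pillar1 rest_top; python3 w.py w7 rest_top:.062 pillar1:.02
```

```text
rest_top 0.88 6239 [[199, 0], [216, 67], [318, 38], [313, 0]]
rest 0.88 6842 [[200, 0], [217, 67], [318, 51], [313, 0]]
rest 0.48 915 [[320, 264], [341, 265], [337, 256], [348, 253], [354, 265], [352, 255], [367, 250], [353, 243], [368, 241], [322, 241]]
pillar1 0.97 591 [[345, 136], [340, 183], [351, 185], [355, 138]]
pillar1 0.58 860 [[150, 92], [171, 139], [184, 137], [165, 93]]
[0.62   0.1995 0.3094]
rest_top 0.61 7171 [[361, 67], [256, 89], [266, 148], [368, 135]]
rest_top 0.38 121 [[521, 293], [515, 317]]
rest 0.76 7179 [[361, 67], [255, 89], [266, 149], [368, 135]]
pillar1 0.9 669 [[201, 170], [223, 211], [232, 200], [214, 166]]
pillar1 0.74 363 [[383, 204], [379, 227], [390, 235], [393, 207]]
[0.5758 0.3298 0.3095]
pillar1 side scene [0.386 0.332 0.009] gap 0.0012
pillar1 wrist scene [0.386 0.334 0.006] gap 0.0047
pillar1 wrist side [0.388 0.334 0.007] gap 0.0042
rest_top side scene [0.571 0.419 0.059] gap 0.0033
rest_top wrist scene [0.575 0.421 0.06 ] gap 0.012
rest_top wrist side [0.578 0.421 0.053] gap 0.0079
[0.5752 0.3309 0.3095] [2.4292e+00 1.9920e+00 2.0000e-04]
t 31.6 tcp [0.5752 0.331  0.3095] cam [0.59  0.401 0.491]
tool x [0.196 0.981] y [ 0.981 -0.196] z [ 0.  0. -1.]
rest_top 0.61 ext [253.0, 68.0, 117.0, 85.0] ctr [0.5779 0.4228] size [0.095 0.155] ang 89.0
rest_top 0.59 ext [377.0, 204.0, 18.0, 33.0] ctr [0.6565 0.2392] size [0.051 0.022] ang 74.3
rest_top 0.48 ext [361.0, 308.0, 29.0, 15.0] ctr [0.6146 0.0781] size [0.028 0.051] ang 85.3
pillar1 0.93 ext [375.0, 205.0, 20.0, 31.0] ctr [0.6632 0.2232] size [0.056 0.023] ang 75.0
pillar1 0.61 ext [198.0, 165.0, 37.0, 46.0] ctr [0.3938 0.3358] size [0.026 0.08 ] ang 10.5
```

```bash
python3 - <<'E'
from h import *
import pickle
a=pickle.load(open("v1.pkl","rb"))[0];b=pickle.load(open("v2.pkl","rb"))[0]
for n,p,q in(("L",(216.5,67),(266,148.5)),("R",(318,38),(368,135))): print(n,tri(a,p,b,q))
s=bot.camera("side")
for d in bot.trace("rest_top","side")[:1]:
    q=cv2.approxPolyDP(max(cv2.findContours(d["region"].astype(np.uint8),0,2)[0],key=cv2.contourArea),4,True)[:,0]; print("side",q.tolist())
# assume heights: low end top z, high end .096
for nm,(p1,p2),z in(("high",((361,67),(368,135)),.0958),("low",((256,89),(266,148.5)),.0282),("low+lip",((256,89),(266,148.5)),.043)):
    P=[onz(b,*p,z) for p in(p1,p2)]; d=P[0]-P[1]; print(nm,np.round(P,4),"mid",np.mean(P,0).round(4),"w",np.linalg.norm(d).round(4),"dir",np.degrees(np.arctan2(d[1],d[0])).round(1))
# plate fit: centre x,y,yaw
from scipy.optimize import least_squares
obs=[(361,67),(368,135),(256,89),(266,148.5)]
def model(v,lip):
    R=Ro.from_euler("z",v[2])*Ro.from_euler("y",-np.radians(25))
    X=[(.08,.045,0),(.08,-.045,0),(-.08,.045,lip),(-.08,-.045,lip)]
    return np.concatenate([proj(b,R.apply(x)+[v[0],v[1],.062])-o for x,o in zip(X,obs)])
for lip in(0,.016):
  for y0 in(0,np.pi):
    r=least_squares(model,[.575,.42,y0],args=(lip,)); print(lip,r.x.round(4),np.degrees(r.x[2]),"rms",np.sqrt(np.mean(r.fun**2)).round(2))
E
```

```text
L (array([0.49356807, 0.38278461, 0.03160759]), np.float64(0.0011866028215044794))
R (array([0.64638812, 0.37536346, 0.09273821]), np.float64(0.0008703026345513794))
side [[227, 299], [204, 324], [248, 367], [272, 341]]
high [[0.6502 0.4603 0.0958]
 [0.6455 0.3754 0.0958]] mid [0.6479 0.4179 0.0958] w 0.085 dir 86.9
low [[0.4995 0.4716 0.0282]
 [0.4923 0.3825 0.0282]] mid [0.4959 0.4271 0.0282] w 0.0895 dir 85.4
low+lip [[0.5024 0.4693 0.043 ]
 [0.4954 0.383  0.043 ]] mid [0.4989 0.4262 0.043 ] w 0.0866 dir 85.4
0 [ 0.5725  0.4224 -0.063 ] -3.6072779893422706 rms 2.06
0 [0.5725 0.4224 6.2202] 356.39272091867565 rms 2.06
0.016 [ 0.5765  0.4216 -0.0587] -3.361977152467081 rms 1.38
0.016 [0.5765 0.4216 6.2245] 356.63802154034516 rms 1.38
```

The rest's upper end is toward +x: centre (0.572, 0.421), height 0.062, yaw about -4°. Now pillar 2 at (0.387, 0.333), yaw 101°.

```bash
python3 -m pendant '[{"claw":0.5,"tx":-9,"ty":-46,"tz":0,"turn":-8},{"claw":0.5,"tx":-18,"ty":-92,"tz":20,"turn":-16},{"claw":0.5,"tx":-26,"ty":-138,"tz":40,"turn":-22},{"claw":0.5,"tx":-35,"ty":-185,"tz":60,"turn":-22},{"claw":0.5,"tx":-35,"ty":-185,"tz":100,"turn":-22},{"claw":0.5,"tx":-35,"ty":-185,"tz":100,"turn":-22},{"claw":0.5,"tx":-35,"ty":-185,"tz":100,"turn":-22}]'; python3 w.py w8 pillar1:.02; python3 tr.py pillar1
```

```text
t: 32.5
tool_pos: [0.3877, 0.3331, 0.2102]
tool_rot: [2.005, 2.419, 0.0]
force: [-0.0, 0.5, 0.8]
finger_gap: 0.0474
gripper_force: 0.0
t 32.5 tcp [0.3883 0.3333 0.2108] cam [0.375 0.404 0.391]
tool x [-0.185  0.983] y [0.983 0.185] z [ 0.001  0.001 -1.   ]
pillar1 0.74 ext [318.0, 147.0, 17.0, 63.0] ctr [0.3895 0.335 ] size [0.02 0.08] ang 10.4
pillar1 0.43 ext [543.0, 166.0, 97.0, 55.0] ctr [0.7557 0.3879] size [0.064 0.142] ang 82.9
pillar1 side scene [0.386 0.332 0.009] gap 0.0025
pillar1 side scene [0.658 0.204 0.01 ] gap 0.0017
pillar1 wrist scene [0.387 0.333 0.009] gap 0.0055
pillar1 wrist side [0.389 0.333 0.006] gap 0.0029
[0.3874 0.3328 0.2099] [2.0049e+00 2.4182e+00 1.2000e-03]
```

```bash
python3 -m pendant '[{"claw":0.5,"tx":0,"ty":1,"tz":50,"turn":0},{"claw":0.5,"tx":0,"ty":1,"tz":100,"turn":0},{"claw":0.5,"tx":0,"ty":1,"tz":150,"turn":0},{"claw":0.5,"tx":0,"ty":1,"tz":185,"turn":0},{"claw":0.5,"tx":0,"ty":1,"tz":203,"turn":0},{"claw":0.5,"tx":0,"ty":1,"tz":203,"turn":0},{"claw":0.5,"tx":0,"ty":1,"tz":203,"turn":0}]';  python3 -m pendant '[{"claw":0,"tx":0,"ty":0,"tz":0,"turn":0},{"claw":0,"tx":0,"ty":0,"tz":0,"turn":0},{"claw":0,"tx":0,"ty":0,"tz":0,"turn":0},{"claw":0,"tx":0,"ty":0,"tz":0,"turn":0},{"claw":0,"tx":0,"ty":0,"tz":0,"turn":0},{"claw":0,"tx":0,"ty":0,"tz":-50,"turn":0},{"claw":0,"tx":0,"ty":0,"tz":-100,"turn":0},{"claw":0,"tx":0,"ty":0,"tz":-150,"turn":0}]' 40
```

```text
t: 33.6
tool_pos: [0.3883, 0.3332, 0.0069]
tool_rot: [2.005, 2.419, 0.0]
force: [0.6, 1.0, 0.1]
finger_gap: 0.0479
gripper_force: 0.0
t: 34.4
tool_pos: [0.3875, 0.3327, 0.158]
tool_rot: [-2.005, -2.419, 0.002]
force: [1.2, 0.7, -0.5]
finger_gap: 0.0185
gripper_force: 40.0
```

Pillar 2 is held. I carry it toward the bin and measure the bin from above.

```bash
python3 -m pendant '[{"claw":0,"tx":-40,"ty":-3,"tz":-25,"turn":8},{"claw":0,"tx":-82,"ty":-6,"tz":-50,"turn":16},{"claw":0,"tx":-128,"ty":-9,"tz":-70,"turn":24},{"claw":0,"tx":-175,"ty":-13,"tz":-85,"turn":32},{"claw":0,"tx":-222,"ty":-17,"tz":-95,"turn":40},{"claw":0,"tx":-270,"ty":-20,"tz":-95,"turn":48},{"claw":0,"tx":-318,"ty":-23,"tz":-95,"turn":56},{"claw":0,"tx":-365,"ty":-26,"tz":-95,"turn":64}]'; python3 - <<'E'
from h import *
s=bot.read_state();M=Ro.from_rotvec(s["tool_rot"]).as_matrix();d=np.array([.51,-.417,.25])-s["tool_pos"];print((M.T@d*1000).round(1),np.degrees(np.arctan2(M[1,0],M[0,0])),s["tool_pos"],s["joint_vel"].round(2),s["gripper_force"])
E
```

```text
t: 35.2
tool_pos: [0.4298, -0.0324, 0.2517]
tool_rot: [2.984, 0.98, 0.001]
force: [0.4, 0.7, -0.6]
finger_gap: 0.0188
gripper_force: 40.0
[-163.5  357.2    1.8] 36.36592401333495 [ 0.42981357 -0.03241415  0.25168707] [-1.06  0.12 -0.15  0.    0.03  0.33] 39.996848702430725
```

```bash
python3 -m pendant '[{"claw":0,"tx":-20,"ty":45,"tz":0,"turn":8},{"claw":0,"tx":-40,"ty":90,"tz":0,"turn":16},{"claw":0,"tx":-60,"ty":135,"tz":0,"turn":24},{"claw":0,"tx":-80,"ty":180,"tz":0,"turn":26},{"claw":0,"tx":-100,"ty":225,"tz":0,"turn":26},{"claw":0,"tx":-122,"ty":270,"tz":0,"turn":26},{"claw":0,"tx":-143,"ty":315,"tz":0,"turn":26},{"claw":0,"tx":-163,"ty":357,"tz":0,"turn":26}]' >/dev/null; python3 -m pendant '[{"claw":0,"tx":0,"ty":0,"tz":0,"turn":0},{"claw":0,"tx":0,"ty":0,"tz":0,"turn":0}]'; python3 w.py w9 bin:.055 meter:.032; python3 snap.py v3 bin; python3 tr.py bin
```

```text
t: 36.2
tool_pos: [0.5123, -0.4145, 0.2504]
tool_rot: [-3.127, -0.291, 0.002]
force: [0.3, 1.1, -1.0]
finger_gap: 0.0184
gripper_force: 40.0
t 36.2 tcp [ 0.5125 -0.4135  0.2509] cam [ 0.584 -0.402  0.431]
tool x [0.983 0.185] y [ 0.185 -0.983] z [-0.001  0.001 -1.   ]
bin 0.88 ext [282.0, 71.0, 105.0, 122.0] ctr [ 0.5724 -0.4117] size [0.15  0.126] ang 9.7
bin 0.57 ext [307.0, 174.0, 38.0, 123.0] ctr [ 0.4329 -0.4288] size [0.183 0.045] ang 10.0
meter 0.71 ext [182.0, 106.0, 54.0, 99.0] ctr [ 0.5118 -0.2506] size [0.128 0.067] ang 0.8
bin 0.89 10904 [[285, 73], [286, 189], [307, 192], [311, 174], [336, 173], [342, 192], [375, 193], [383, 76]]
[ 0.513 -0.413  0.252]
bin side scene [ 0.569 -0.414  0.022] gap 0.0007
bin wrist scene [ 0.581 -0.413  0.038] gap 0.0043
bin wrist side [ 0.575 -0.413  0.021] gap 0.0114
[ 0.5129 -0.4139  0.2516] [3.1277e+00 2.9330e-01 4.0000e-04]
```

Bin centre (0.572, -0.412), yaw 10°. I lower pillar 2 into its far half.

```bash
python3 -m pendant '[{"claw":0,"tx":30,"ty":15,"tz":30,"turn":1},{"claw":0,"tx":59,"ty":30,"tz":70,"turn":1},{"claw":0,"tx":59,"ty":30,"tz":115,"turn":1},{"claw":0,"tx":59,"ty":30,"tz":160,"turn":1},{"claw":0,"tx":59,"ty":30,"tz":200,"turn":1},{"claw":0,"tx":59,"ty":30,"tz":222,"turn":1},{"claw":0,"tx":59,"ty":30,"tz":222,"turn":1},{"claw":0,"tx":59,"ty":30,"tz":222,"turn":1}]'; python3 -m pendant '[{"claw":0.32,"tx":0,"ty":0,"tz":0,"turn":0},{"claw":0.32,"tx":0,"ty":0,"tz":0,"turn":0},{"claw":0.32,"tx":0,"ty":0,"tz":0,"turn":0},{"claw":0.32,"tx":0,"ty":0,"tz":-40,"turn":0},{"claw":0.5,"tx":0,"ty":0,"tz":-90,"turn":0},{"claw":0.5,"tx":0,"ty":0,"tz":-140,"turn":0},{"claw":0.5,"tx":0,"ty":0,"tz":-190,"turn":0},{"claw":0.5,"tx":0,"ty":0,"tz":-220,"turn":0}]'; python3 tr.py pillar1
```

```text
t: 37.55
tool_pos: [0.5767, -0.4329, 0.0301]
tool_rot: [3.13, 0.266, 0.001]
force: [0.4, -0.1, 0.6]
finger_gap: 0.0189
gripper_force: 40.0
t: 38.35
tool_pos: [0.5768, -0.433, 0.255]
tool_rot: [3.126, 0.265, 0.007]
force: [0.4, 0.1, -1.1]
finger_gap: 0.0471
gripper_force: 0.0
pillar1 side scene [0.657 0.204 0.009] gap 0.0026
pillar1 side scene [ 0.572 -0.436  0.013] gap 0.0052
[ 0.5759 -0.4323  0.2481] [-3.1288e+00 -2.6540e-01  2.2000e-03]
```

Pillar 2 is in the bin. Now the meter at (0.511, -0.247), yaw about 1°.

```bash
python3 -m pendant '[{"claw":0.95,"tx":-8,"ty":-45,"tz":0,"turn":8},{"claw":0.95,"tx":-15,"ty":-92,"tz":0,"turn":9},{"claw":0.95,"tx":-23,"ty":-140,"tz":0,"turn":9},{"claw":0.95,"tx":-31,"ty":-193,"tz":0,"turn":9},{"claw":0.95,"tx":-31,"ty":-193,"tz":50,"turn":9},{"claw":0.95,"tx":-31,"ty":-193,"tz":100,"turn":9},{"claw":0.95,"tx":-31,"ty":-193,"tz":140,"turn":9},{"claw":0.95,"tx":-31,"ty":-193,"tz":140,"turn":9}]'; python3 w.py w10 meter:.032; python3 tr.py meter
```

```text
t: 39.45
tool_pos: [0.5106, -0.2459, 0.1042]
tool_rot: [-3.136, -0.019, 0.014]
force: [-0.4, -0.1, 0.3]
finger_gap: 0.0901
gripper_force: 0.0
t 39.5 tcp [ 0.5121 -0.2469  0.1073] cam [ 0.585 -0.246  0.285]
tool x [1.    0.012] y [ 0.012 -1.   ] z [-0.005  0.003 -1.   ]
meter 0.8 ext [290.0, 130.0, 68.0, 137.0] ctr [ 0.513  -0.2456] size [0.126 0.062] ang 0.9
meter side scene [ 0.507 -0.248  0.014] gap 0.0031
[ 0.5138 -0.248   0.1108] [3.1403 0.0191 0.0032]
```

```bash
python3 -m pendant '[{"claw":0.95,"tx":0,"ty":-1,"tz":40,"turn":0},{"claw":0.95,"tx":0,"ty":-1,"tz":75,"turn":0},{"claw":0.95,"tx":0,"ty":-1,"tz":94,"turn":0},{"claw":0.95,"tx":0,"ty":-1,"tz":94,"turn":0},{"claw":0.95,"tx":0,"ty":-1,"tz":94,"turn":0}]'; python3 -m pendant '[{"claw":0,"tx":0,"ty":0,"tz":0,"turn":0},{"claw":0,"tx":0,"ty":0,"tz":0,"turn":0},{"claw":0,"tx":0,"ty":0,"tz":0,"turn":0},{"claw":0,"tx":0,"ty":0,"tz":0,"turn":0},{"claw":0,"tx":0,"ty":0,"tz":0,"turn":0},{"claw":0,"tx":0,"ty":0,"tz":-30,"turn":0},{"claw":0,"tx":0,"ty":0,"tz":-70,"turn":0},{"claw":0,"tx":0,"ty":0,"tz":-115,"turn":0}]' 45; python3 tr.py meter
```

```text
t: 40.35
tool_pos: [0.5137, -0.2469, 0.0163]
tool_rot: [3.141, 0.019, 0.001]
force: [0.3, -0.0, 0.6]
finger_gap: 0.0906
gripper_force: 0.0
t: 41.15
tool_pos: [0.5125, -0.2462, 0.1307]
tool_rot: [-3.14, -0.019, 0.004]
force: [0.1, -1.0, -3.0]
finger_gap: 0.061
gripper_force: 45.0
meter wrist scene [ 0.528 -0.248  0.142] gap 0.0002
[ 0.5125 -0.2462  0.1289] [-3.1402 -0.0192  0.0033]
```

```bash
python3 -m pendant '[{"claw":0,"tx":0,"ty":0,"tz":-40,"turn":0},{"claw":0,"tx":-10,"ty":-20,"tz":-80,"turn":0},{"claw":0,"tx":-25,"ty":-50,"tz":-115,"turn":0},{"claw":0,"tx":-40,"ty":-85,"tz":-121,"turn":0},{"claw":0,"tx":-50,"ty":-125,"tz":-121,"turn":0},{"claw":0,"tx":-60,"ty":-165,"tz":-121,"turn":0},{"claw":0,"tx":-60,"ty":-206,"tz":-121,"turn":0},{"claw":0,"tx":-60,"ty":-247,"tz":-121,"turn":0}]'; python3 -m pendant '[{"claw":0,"tx":0,"ty":-45,"tz":0,"turn":1},{"claw":0,"tx":5,"ty":-90,"tz":0,"turn":2},{"claw":0,"tx":15,"ty":-135,"tz":0,"turn":3},{"claw":0,"tx":30,"ty":-180,"tz":0,"turn":4},{"claw":0,"tx":45,"ty":-225,"tz":0,"turn":5},{"claw":0,"tx":60,"ty":-270,"tz":0,"turn":5},{"claw":0,"tx":75,"ty":-315,"tz":0,"turn":5},{"claw":0,"tx":90,"ty":-355,"tz":0,"turn":5}]';  python3 - <<'E'
from h import *
s=bot.read_state();M=Ro.from_rotvec(s["tool_rot"]).as_matrix();d=np.array([.559,.422,.115])-s["tool_pos"];print((M.T@d*1000).round(1),np.degrees(np.arctan2(M[1,0],M[0,0])),s["qpos"].round(2))
E
```

```text
t: 42.25
tool_pos: [0.4494, 0.0011, 0.25]
tool_rot: [-3.141, -0.018, 0.004]
force: [0.8, -0.2, -3.2]
finger_gap: 0.0613
gripper_force: 45.0
t: 43.05
tool_pos: [0.5357, 0.3579, 0.2489]
tool_rot: [3.138, -0.117, -0.005]
force: [0.2, -0.7, -2.8]
finger_gap: 0.0615
gripper_force: 45.0
[ 18.9 -65.9 133.7] -4.259836060685352 [ 0.49  0.48  1.45 -0.    1.22  2.13]
```

```bash
python3 -m pendant '[{"claw":0,"tx":8,"ty":-33,"tz":0,"turn":0},{"claw":0,"tx":15,"ty":-66,"tz":20,"turn":0},{"claw":0,"tx":15,"ty":-66,"tz":60,"turn":0},{"claw":0,"tx":15,"ty":-66,"tz":100,"turn":0},{"claw":0,"tx":15,"ty":-66,"tz":120,"turn":0},{"claw":0,"tx":15,"ty":-66,"tz":120,"turn":0},{"claw":0,"tx":15,"ty":-66,"tz":120,"turn":0}]';  python3 - <<'E'
from h import *
s=bot.read_state();M=Ro.from_rotvec(s["tool_rot"]).as_matrix();d=np.array([.559,.422,.1])-s["tool_pos"];print((M.T@d*1000).round(1),np.degrees(np.arctan2(M[1,0],M[0,0])),s["qpos"].round(2))
E
python3 tr.py meter
```

```text
t: 43.75
tool_pos: [0.5558, 0.4203, 0.1306]
tool_rot: [3.138, -0.118, -0.002]
force: [-0.3, 0.0, -2.3]
finger_gap: 0.0612
gripper_force: 45.0
[ 3.1 -2.  30.5] -4.304217388124728 [ 0.55  0.66  1.44 -0.    1.04  2.2 ]
meter wrist scene [0.562 0.418 0.129] gap 0.008
[0.5561 0.4205 0.1326] [-3.1385e+00  1.1780e-01 -2.3000e-03]
```

Meter over the rest. I lighten the grip and lower until the display end touches, letting it pivot.

```bash
python3 -m pendant '[{"claw":0,"tx":3,"ty":-1,"tz":10,"turn":0},{"claw":0,"tx":3,"ty":-1,"tz":20,"turn":0},{"claw":0,"tx":3,"ty":-1,"tz":27,"turn":0},{"claw":0,"tx":3,"ty":-1,"tz":27,"turn":0}]' 12 | egrep "pos|^force|gap"; for i in 1 2 3; do python3 -m pendant '[{"claw":0,"tx":0,"ty":0,"tz":2,"turn":0},{"claw":0,"tx":0,"ty":0,"tz":5,"turn":0},{"claw":0,"tx":0,"ty":0,"tz":5,"turn":0}]' | egrep "pos|^force|gap"; done
```

```text
tool_pos: [0.5583, 0.4207, 0.1026]
force: [-0.5, 0.7, -2.2]
finger_gap: 0.0618
tool_pos: [0.5589, 0.4212, 0.0993]
force: [-0.3, -0.2, -2.4]
finger_gap: 0.0619
tool_pos: [0.5584, 0.4211, 0.0942]
force: [-3.0, -0.2, -0.4]
finger_gap: 0.0617
tool_pos: [0.5589, 0.4212, 0.089]
force: [-2.5, -0.5, -0.6]
finger_gap: 0.0618
```

```bash
for i in 1 2 3 4; do python3 -m pendant '[{"claw":0,"tx":0,"ty":0,"tz":2,"turn":0},{"claw":0,"tx":0,"ty":0,"tz":4,"turn":0},{"claw":0,"tx":0,"ty":0,"tz":4,"turn":0}]' | egrep "pos|^force|gap"; done
```

```text
tool_pos: [0.559, 0.4212, 0.0851]
force: [-1.5, 0.4, -1.7]
finger_gap: 0.062
tool_pos: [0.559, 0.4211, 0.0817]
force: [-2.8, -0.5, 1.8]
finger_gap: 0.062
tool_pos: [0.5602, 0.4211, 0.0796]
force: [-1.7, -3.0, 13.7]
finger_gap: 0.0617
tool_pos: [0.5608, 0.4211, 0.076]
force: [-0.2, -4.5, 14.2]
finger_gap: 0.0619
```

The meter is flat against the slope and the fingers have begun sliding along it, so I release.

```bash
python3 -m pendant '[{"claw":0,"tx":0,"ty":0,"tz":-2,"turn":0},{"claw":0.75,"tx":0,"ty":0,"tz":-2,"turn":0},{"claw":0.8,"tx":0,"ty":0,"tz":-2,"turn":0},{"claw":0.9,"tx":0,"ty":0,"tz":-2,"turn":0},{"claw":0.9,"tx":0,"ty":0,"tz":-2,"turn":0},{"claw":0.9,"tx":0,"ty":0,"tz":-40,"turn":0},{"claw":0.9,"tx":0,"ty":0,"tz":-90,"turn":0},{"claw":0.9,"tx":0,"ty":0,"tz":-140,"turn":0}]'; python3 -m pendant '[{"claw":0.9,"tx":-40,"ty":30,"tz":-40,"turn":0},{"claw":0.9,"tx":-80,"ty":60,"tz":-60,"turn":0},{"claw":0.9,"tx":-80,"ty":60,"tz":-60,"turn":0},{"claw":0.9,"tx":-80,"ty":60,"tz":-60,"turn":0}]' >/dev/null; python3 tr.py meter pillar1; cat > mfit.py <<'E'
from h import *
from scipy.optimize import least_squares
from scipy.spatial import ConvexHull
C={n:bot.camera(n) for n in("scene","side","wrist")}
B=[]
for n in C:
    d=bot.trace("meter",n)
    if d and d[0]["conf"]>.5:
        r=d[0]["region"]; print(n,round(d[0]["conf"],2),r.sum(),d[0]["extent"]); B.append((C[n],r))
box=np.array([(x,y,z) for x in(-.065,.065) for y in(-.031,.031) for z in(0,.032)])
def sup(p,A): return (p@A.T).max(0)
A=np.array([(np.cos(a),np.sin(a)) for a in np.linspace(0,2*np.pi,24,endpoint=False)])
def f(v):
    X=Ro.from_rotvec(v[3:]).apply(box)+v[:3]; o=[]
    for c,r in B:
        ys,xs=np.nonzero(r); o.append(sup(np.c_[xs,ys].astype(float),A)-sup(np.array([proj(c,x) for x in X]),A))
    return np.concatenate(o)
R0=(Ro.from_euler("z",-np.radians(4))*Ro.from_euler("y",-np.radians(25)))
rt=np.array([.572,.421,.062])
for s in (1,.4):
    v=least_squares(f,np.r_[rt+[-.005,0,0],(Ro.from_euler("z",-np.radians(4))*Ro.from_euler("y",-np.radians(25*s))).as_rotvec()],loss="soft_l1"); R=Ro.from_rotvec(v.x[3:])
    print("cost",v.cost.round(1),"in rest frame",R0.inv().apply(v.x[:3]-rt).round(4),"rel rot deg",np.degrees((R0.inv()*R).as_rotvec()).round(1))
E
python3 mfit.py
```

```text
t: 47.35
tool_pos: [0.5586, 0.421, 0.2146]
tool_rot: [3.139, -0.118, -0.002]
force: [0.7, 0.3, 0.7]
finger_gap: 0.0856
gripper_force: 0.0
meter side scene [0.554 0.42  0.079] gap 0.0027
meter wrist scene [0.56  0.419 0.082] gap 0.0074
meter wrist side [0.56  0.42  0.072] gap 0.0102
pillar1 wrist scene [0.661 0.207 0.013] gap 0.0014
[0.475  0.3675 0.2726] [ 3.1387e+00 -1.1790e-01 -1.4000e-03]
scene 0.8 692 [384.5, 136.2, 42.6, 18.2]
side 0.7 1503 [216.6, 308.2, 55.0, 52.2]
wrist 0.87 5414 [242.2, 63.4, 58.7, 106.6]
cost 86.2 in rest frame [-0.0107 -0.0042  0.0018] rel rot deg [-8.8 -0.1 -2.4]
cost 86.2 in rest frame [-0.0107 -0.0041  0.0018] rel rot deg [-8.7 -0.1 -2.4]
```

The fit puts the meter against the lip (x -11 mm, y -4 mm), flat in pitch. I'll check its roll from another wrist view on the way to pillar 1.

```bash
python3 -m pendant '[{"claw":0.5,"tx":25,"ty":19,"tz":0,"turn":-8},{"claw":0.5,"tx":50,"ty":38,"tz":0,"turn":-16},{"claw":0.5,"tx":75,"ty":57,"tz":0,"turn":-24},{"claw":0.5,"tx":100,"ty":76,"tz":0,"turn":-32},{"claw":0.5,"tx":125,"ty":96,"tz":0,"turn":-40},{"claw":0.5,"tx":150,"ty":115,"tz":0,"turn":-48},{"claw":0.5,"tx":175,"ty":134,"tz":0,"turn":-56},{"claw":0.5,"tx":194,"ty":149,"tz":0,"turn":-64}]' >/dev/null;python3 -m pendant '[{"claw":0.5,"tx":0,"ty":0,"tz":0,"turn":-8},{"claw":0.5,"tx":0,"ty":0,"tz":0,"turn":-15},{"claw":0.5,"tx":0,"ty":0,"tz":0,"turn":-15},{"claw":0.5,"tx":0,"ty":0,"tz":0,"turn":-15}]' ; python3 w.py w11 pillar1:.02; python3 tr.py pillar1; python3 mfit.py
```

```text
t: 49.7
tool_pos: [0.6569, 0.2043, 0.2735]
tool_rot: [2.501, 1.902, 0.0]
force: [-0.1, -0.3, -0.1]
finger_gap: 0.0474
gripper_force: 0.0
t 49.8 tcp [0.6568 0.2043 0.2735] cam [0.677 0.273 0.455]
tool x [0.267 0.964] y [ 0.964 -0.267] z [ 0.  0. -1.]
pillar1 0.66 ext [319.0, 143.0, 14.0, 55.0] ctr [0.6611 0.2076] size [0.08  0.019] ang 74.5
pillar1 side scene [0.658 0.205 0.01 ] gap 0.0006
pillar1 wrist scene [0.659 0.206 0.01 ] gap 0.0019
pillar1 wrist side [0.66  0.205 0.007] gap 0.0019
[0.6569 0.2043 0.2735] [2.4977e+00 1.9054e+00 1.0000e-04]
scene 0.84 570 [383.9, 135.9, 42.2, 17.2]
side 0.67 1405 [214.5, 306.9, 55.0, 54.9]
wrist 0.71 5947 [134.3, 0.0, 116.3, 68.5]
cost 148.6 in rest frame [-0.0114 -0.0025  0.0045] rel rot deg [ 7.7 -4.1 -8.7]
cost 151.1 in rest frame [-0.0117 -0.0042  0.0049] rel rot deg [ 1.9 -3.3 -9.5]
```

```bash
python3 -m pendant '[{"claw":0.5,"tx":1,"ty":2,"tz":50,"turn":0},{"claw":0.5,"tx":1,"ty":2,"tz":100,"turn":0},{"claw":0.5,"tx":1,"ty":2,"tz":150,"turn":0},{"claw":0.5,"tx":1,"ty":2,"tz":200,"turn":0},{"claw":0.5,"tx":1,"ty":2,"tz":245,"turn":0},{"claw":0.5,"tx":1,"ty":2,"tz":266,"turn":0},{"claw":0.5,"tx":1,"ty":2,"tz":266,"turn":0},{"claw":0.5,"tx":1,"ty":2,"tz":266,"turn":0}]';  python3 -m pendant '[{"claw":0,"tx":0,"ty":0,"tz":0,"turn":0},{"claw":0,"tx":0,"ty":0,"tz":0,"turn":0},{"claw":0,"tx":0,"ty":0,"tz":0,"turn":0},{"claw":0,"tx":0,"ty":0,"tz":0,"turn":0},{"claw":0,"tx":0,"ty":0,"tz":0,"turn":0},{"claw":0,"tx":0,"ty":0,"tz":-50,"turn":0},{"claw":0,"tx":0,"ty":0,"tz":-100,"turn":0},{"claw":0,"tx":0,"ty":0,"tz":-150,"turn":0}]' 40
```

```text
t: 51.2
tool_pos: [0.6596, 0.2047, 0.0081]
tool_rot: [2.497, 1.906, 0.001]
force: [-0.2, -0.0, 0.3]
finger_gap: 0.0475
gripper_force: 0.0
t: 52.0
tool_pos: [0.6588, 0.2046, 0.1593]
tool_rot: [-2.497, -1.906, 0.001]
force: [0.1, 0.6, 0.1]
finger_gap: 0.0005
gripper_force: 0.0
```

Nothing was gripped (gap about 0). I look again.

```bash
python3 -m pendant '[{"claw":0.5,"tx":0,"ty":0,"tz":-100,"turn":0},{"claw":0.5,"tx":0,"ty":0,"tz":-100,"turn":0},{"claw":0.5,"tx":0,"ty":0,"tz":-100,"turn":0},{"claw":0.5,"tx":0,"ty":0,"tz":-100,"turn":0}]' >/dev/null;  python3 w.py w12 pillar1:.02 tape:.02; python3 tr.py pillar1 tape plug1
```

```text
t 52.5 tcp [0.6587 0.2045 0.2569] cam [0.678 0.274 0.44 ]
tool x [0.264 0.965] y [ 0.965 -0.264] z [-0.001 -0.    -1.   ]
pillar1 0.67 ext [319.0, 147.0, 12.0, 52.0] ctr [0.6617 0.2065] size [0.078 0.021] ang 74.4
tape 0.94 ext [349.0, 83.0, 63.0, 64.0] ctr [0.7574 0.2658] size [0.088 0.089] ang 75.9
pillar1 side scene [0.657 0.204 0.01 ] gap 0.0006
pillar1 wrist scene [0.659 0.206 0.008] gap 0.0058
pillar1 wrist side [0.66  0.205 0.006] gap 0.005
tape wrist side [0.759 0.264 0.005] gap 0.0106
plug1 side scene [0.621 0.01  0.078] gap 0.0047
plug1 side scene [ 0.716 -0.038  0.08 ] gap 0.0094
plug1 wrist scene [0.62  0.012 0.072] gap 0.0087
plug1 wrist side [0.624 0.012 0.073] gap 0.0063
[0.6591 0.2046 0.2574] [2.4974e+00 1.9059e+00 1.0000e-04]
```

The pillar hasn't moved. The fingers passed just above it, so the tips are about 12 mm short of the TCP. I go lower in force-checked steps.

```bash
python3 -m pendant '[{"claw":0.5,"tx":0,"ty":0,"tz":50,"turn":0},{"claw":0.5,"tx":0,"ty":0,"tz":100,"turn":0},{"claw":0.5,"tx":0,"ty":0,"tz":150,"turn":0},{"claw":0.5,"tx":0,"ty":0,"tz":200,"turn":0},{"claw":0.5,"tx":0,"ty":0,"tz":240,"turn":0},{"claw":0.5,"tx":0,"ty":0,"tz":252,"turn":0},{"claw":0.5,"tx":0,"ty":0,"tz":252,"turn":0},{"claw":0.5,"tx":0,"ty":0,"tz":252,"turn":0}]'|egrep "pos|^force"; for i in 1 2 ; do python3 -m pendant '[{"claw":0.5,"tx":0,"ty":0,"tz":3,"turn":0},{"claw":0.5,"tx":0,"ty":0,"tz":3,"turn":0}]' | egrep "pos|^force"; done; python3 -m pendant '[{"claw":0,"tx":0,"ty":0,"tz":0,"turn":0},{"claw":0,"tx":0,"ty":0,"tz":0,"turn":0},{"claw":0,"tx":0,"ty":0,"tz":0,"turn":0},{"claw":0,"tx":0,"ty":0,"tz":0,"turn":0},{"claw":0,"tx":0,"ty":0,"tz":0,"turn":0}]' 40
```

```text
tool_pos: [0.6603, 0.2049, 0.0075]
force: [0.0, 0.1, 0.1]
tool_pos: [0.6598, 0.2048, 0.0041]
force: [-0.3, 0.3, 1.2]
tool_pos: [0.6591, 0.2046, -0.0003]
force: [-0.1, -0.4, -0.4]
t: 54.85
tool_pos: [0.6592, 0.2046, -0.0005]
tool_rot: [2.497, 1.906, 0.0]
force: [0.4, 0.3, 0.2]
finger_gap: 0.0197
gripper_force: 40.0
```

Gripped (19.7 mm). Lift and carry to the bin.

```bash
python3 -m pendant '[{"claw":0,"tx":0,"ty":0,"tz":-50,"turn":0},{"claw":0,"tx":0,"ty":0,"tz":-100,"turn":0},{"claw":0,"tx":0,"ty":0,"tz":-150,"turn":0},{"claw":0,"tx":0,"ty":0,"tz":-200,"turn":0},{"claw":0,"tx":-20,"ty":-20,"tz":-240,"turn":8},{"claw":0,"tx":-50,"ty":-45,"tz":-265,"turn":16},{"claw":0,"tx":-80,"ty":-75,"tz":-270,"turn":24},{"claw":0,"tx":-115,"ty":-105,"tz":-270,"turn":32}]'; python3 -m pendant '[{"claw":0,"tx":0,"ty":0,"tz":0,"turn":8},{"claw":0,"tx":0,"ty":0,"tz":0,"turn":16},{"claw":0,"tx":0,"ty":0,"tz":0,"turn":24},{"claw":0,"tx":0,"ty":0,"tz":0,"turn":33},{"claw":0,"tx":0,"ty":0,"tz":0,"turn":33}]'>/dev/null;  python3 - <<'E'
from h import *
s=bot.read_state();M=Ro.from_rotvec(s["tool_rot"]).as_matrix();print(s["tool_pos"],np.degrees(np.arctan2(M[1,0],M[0,0])),s["finger_gap"])
for q in((.45,.0,.27),(.46,-.22,.27),(.568,-.388,.27)): print((M.T@(np.array(q)-s["tool_pos"])*1000).round(1))
E
```

```text
t: 55.65
tool_pos: [0.5263, 0.121, 0.2705]
tool_rot: [2.928, 1.136, 0.003]
force: [0.2, -1.0, -0.4]
finger_gap: 0.0194
gripper_force: 40.0
[0.52735771 0.12136126 0.2694649 ] 9.551934672042227 0.01942853726873398
[-96.4 106.8  -0.5]
[-123.1  325.5   -0.5]
[-4.44e+01  5.09e+02 -5.00e-01]
```

```bash
python3 -m pendant '[{"claw":0,"tx":-35,"ty":35,"tz":0,"turn":0},{"claw":0,"tx":-70,"ty":70,"tz":0,"turn":0},{"claw":0,"tx":-96,"ty":107,"tz":0,"turn":0},{"claw":0,"tx":-105,"ty":152,"tz":0,"turn":0},{"claw":0,"tx":-112,"ty":198,"tz":0,"turn":0},{"claw":0,"tx":-118,"ty":245,"tz":0,"turn":0},{"claw":0,"tx":-122,"ty":290,"tz":0,"turn":0},{"claw":0,"tx":-123,"ty":325,"tz":0,"turn":0}]'>/dev/null; python3 -m pendant '[{"claw":0,"tx":20,"ty":40,"tz":0,"turn":0},{"claw":0,"tx":40,"ty":85,"tz":0,"turn":0},{"claw":0,"tx":60,"ty":130,"tz":0,"turn":0},{"claw":0,"tx":79,"ty":184,"tz":0,"turn":0},{"claw":0,"tx":79,"ty":184,"tz":40,"turn":0},{"claw":0,"tx":79,"ty":184,"tz":85,"turn":0},{"claw":0,"tx":79,"ty":184,"tz":130,"turn":0},{"claw":0,"tx":79,"ty":184,"tz":170,"turn":0}]';python3 -m pendant '[{"claw":0,"tx":0,"ty":0,"tz":0,"turn":0},{"claw":0,"tx":0,"ty":0,"tz":0,"turn":0}]'
```

```text
t: 57.75
tool_pos: [0.5694, -0.3874, 0.097]
tool_rot: [-3.129, -0.273, 0.001]
force: [0.5, -1.1, -1.1]
finger_gap: 0.0194
gripper_force: 40.0
t: 57.95
tool_pos: [0.5702, -0.3879, 0.1001]
tool_rot: [-3.13, -0.269, 0.0]
force: [0.4, -0.7, -0.6]
finger_gap: 0.0197
gripper_force: 40.0
```

```bash
python3 -m pendant '[{"claw":0,"tx":0,"ty":0,"tz":40,"turn":0},{"claw":0,"tx":0,"ty":0,"tz":70,"turn":0},{"claw":0,"tx":0,"ty":0,"tz":80,"turn":0},{"claw":0,"tx":0,"ty":0,"tz":80,"turn":0},{"claw":0.32,"tx":0,"ty":0,"tz":80,"turn":0},{"claw":0.32,"tx":0,"ty":0,"tz":80,"turn":0},{"claw":0.32,"tx":0,"ty":0,"tz":80,"turn":0},{"claw":0.32,"tx":0,"ty":0,"tz":40,"turn":0}]'; python3 -m pendant '[{"claw":0.5,"tx":0,"ty":0,"tz":-50,"turn":0},{"claw":0.5,"tx":0,"ty":0,"tz":-100,"turn":0},{"claw":0.5,"tx":-50,"ty":0,"tz":-150,"turn":0},{"claw":0.5,"tx":-80,"ty":0,"tz":-170,"turn":0},{"claw":0.5,"tx":-80,"ty":0,"tz":-170,"turn":0},{"claw":0.5,"tx":-80,"ty":0,"tz":-170,"turn":0}]'; python3 tr.py pillar1 plug1 basket meter; python3 w.py w13 pillar1:.02 plug1:.02 bin:.055
```

```text
t: 58.75
tool_pos: [0.5681, -0.3864, 0.0563]
tool_rot: [-3.125, -0.265, 0.008]
force: [-1.2, -1.1, -0.7]
finger_gap: 0.0305
gripper_force: 0.0
t: 59.35
tool_pos: [0.4906, -0.4017, 0.2314]
tool_rot: [3.128, 0.263, 0.003]
force: [0.6, 1.0, 0.0]
finger_gap: 0.0479
gripper_force: 0.0
pillar1 side scene [ 0.576 -0.435  0.015] gap 0.001
pillar1 wrist scene [ 0.58  -0.434  0.021] gap 0.0017
pillar1 wrist scene [ 0.575 -0.389  0.023] gap 0.0029
pillar1 wrist side [ 0.578 -0.435  0.015] gap 0.0057
plug1 side scene [0.622 0.009 0.077] gap 0.004
plug1 side scene [ 0.716 -0.037  0.081] gap 0.0066
meter side scene [0.554 0.419 0.079] gap 0.0012
[ 0.491  -0.4012  0.2294] [3.1303e+00 2.6560e-01 2.0000e-04]
t 60.1 tcp [ 0.491  -0.4012  0.2295] cam [ 0.563 -0.389  0.411]
tool x [0.986 0.168] y [ 0.168 -0.986] z [ 0. -0. -1.]
pillar1 0.77 ext [349.0, 86.0, 21.0, 64.0] ctr [ 0.5794 -0.4329] size [0.081 0.022] ang 9.7
pillar1 0.62 ext [316.0, 83.0, 18.0, 64.0] ctr [ 0.5737 -0.3882] size [0.08 0.02] ang 8.2
bin 0.77 ext [293.0, 52.0, 110.0, 132.0] ctr [ 0.5722 -0.4114] size [0.15  0.125] ang 9.6
```

Both pillars are in the bin. One last wrist view over the basket and meter.

```bash
python3 -m pendant '[{"claw":0.5,"tx":4,"ty":-40,"tz":-30,"turn":0},{"claw":0.5,"tx":8,"ty":-85,"tz":-60,"turn":0},{"claw":0.5,"tx":13,"ty":-130,"tz":-70,"turn":0},{"claw":0.5,"tx":17,"ty":-175,"tz":-70,"turn":0},{"claw":0.5,"tx":22,"ty":-220,"tz":-70,"turn":0},{"claw":0.5,"tx":26,"ty":-265,"tz":-70,"turn":0},{"claw":0.5,"tx":31,"ty":-310,"tz":-70,"turn":2},{"claw":0.5,"tx":36,"ty":-355,"tz":-70,"turn":4}]'>/dev/null; python3 -m pendant '[{"claw":0.5,"tx":4,"ty":-45,"tz":0,"turn":2},{"claw":0.5,"tx":9,"ty":-90,"tz":0,"turn":4},{"claw":0.5,"tx":14,"ty":-135,"tz":0,"turn":5},{"claw":0.5,"tx":19,"ty":-180,"tz":0,"turn":5},{"claw":0.5,"tx":24,"ty":-244,"tz":0,"turn":5},{"claw":0.5,"tx":24,"ty":-244,"tz":0,"turn":5},{"claw":0.5,"tx":24,"ty":-244,"tz":0,"turn":5},{"claw":0.5,"tx":24,"ty":-244,"tz":0,"turn":5}]'; python3 w.py w14 plug1:.08 basket:.1 meter:.08 tape:.02 spray:.1 plug1:.08; python3 tr.py plug1 basket_grip; python3 mfit.py; python3 est.py | egrep "tape|spray|heat|basket"
```

```text
t: 61.9
tool_pos: [0.4663, 0.1993, 0.2994]
tool_rot: [3.141, 0.02, -0.0]
force: [0.3, -0.4, -0.2]
finger_gap: 0.0474
gripper_force: 0.0
t 62.0 tcp [0.4664 0.1988 0.2995] cam [0.539 0.2   0.48 ]
tool x [1.    0.011] y [ 0.011 -1.   ] z [ 0. -0. -1.]
plug1 0.84 ext [451.0, 30.0, 41.0, 58.0] ctr [0.6224 0.0146] size [0.045 0.068] ang 81.7
basket 0.97 ext [402.0, 2.0, 202.0, 109.0] ctr [ 0.6222 -0.0092] size [0.119 0.23 ] ang 0.8
meter 0.67 ext [114.0, 54.0, 77.0, 103.0] ctr [0.5586 0.4229] size [0.138 0.077] ang 5.7
spray 0.73 ext [400.0, 1.0, 204.0, 110.0] ctr [ 0.6222 -0.0088] size [0.119 0.231] ang 0.8
spray 0.67 ext [159.0, 0.0, 58.0, 21.0] ctr [0.6647 0.3602] size [0.025 0.06 ] ang 0.8
spray 0.34 ext [116.0, 53.0, 75.0, 105.0] ctr [0.5573 0.4129] size [0.13  0.073] ang 4.5
spray 0.19 ext [449.0, 27.0, 46.0, 62.0] ctr [0.6191 0.024 ] size [0.044 0.064] ang 81.7
plug1 0.84 ext [451.0, 30.0, 41.0, 58.0] ctr [0.6224 0.0146] size [0.045 0.068] ang 81.7
plug1 wrist scene [0.624 0.009 0.075] gap 0.0076
basket_grip wrist scene [ 0.636 -0.007  0.07 ] gap 0.0089
[0.4663 0.2    0.2994] [3.141
[... 497 characters left out ...]
pix 292.0 201.0 ctr [ 0.705 -0.022] size [0.159 0.242] ang 78.5
tape scene 0.68 pix 422.0 218.0 ctr [0.761 0.257] size [0.085 0.103] ang 39.4
tape side 0.56 pix 230.0 266.0 ctr [0.75  0.265] size [0.086 0.1  ] ang 43.9
spray scene 0.84 pix 435.0 176.0 ctr [0.723 0.344] size [0.046 0.168] ang 27.6
spray scene 0.19 pix 334.0 251.0 ctr [ 0.733 -0.045] size [0.046 0.068] ang 78.8
spray side 0.72 pix 210.0 296.0 ctr [0.682 0.396] size [0.048 0.1  ] ang 60.2
spray side 0.66 pix 226.0 331.0 ctr [0.558 0.43 ] size [0.088 0.176] ang 82.8
heat_gun scene 0.95 pix 241.0 363.0 ctr [ 0.796 -0.367] size [0.194 0.171] ang 87.8
heat_gun scene 0.63 pix 363.0 280.0 ctr [0.703 0.037] size [0.174 0.47 ] ang 58.7
```

Bystanders, plugs and basket are all fine. To be sure the meter's tail isn't on the lip, I check from directly above.

```bash
python3 -m pendant '[{"claw":0.5,"tx":8,"ty":-45,"tz":0,"turn":0},{"claw":0.5,"tx":16,"ty":-90,"tz":0,"turn":0},{"claw":0.5,"tx":24,"ty":-135,"tz":20,"turn":0},{"claw":0.5,"tx":32,"ty":-170,"tz":40,"turn":0},{"claw":0.5,"tx":22,"ty":-200,"tz":50,"turn":0},{"claw":0.5,"tx":22,"ty":-200,"tz":50,"turn":0},{"claw":0.5,"tx":22,"ty":-200,"tz":50,"turn":0},{"claw":0.5,"tx":22,"ty":-200,"tz":50,"turn":0}]'|grep pos; cat >> mfit.py <<'E'
print("--- fixed hypotheses: fit x,y,yaw only")
for nm,pit,z in(("flat",0,0),("tail on lip",-7.0,.0085)):
    def g(u):
        R=R0*Ro.from_euler("z",u[2])*Ro.from_euler("y",np.radians(-pit))
        return f(np.r_[rt+R0.apply([u[0],u[1],z]),R.as_rotvec()])
    r=least_squares(g,[-.01,0,0],loss="soft_l1");print(nm,"cost",r.cost.round(1),r.x.round(4),"per cam",[np.abs(r.fun[i*24:i*24+24]).mean().round(2) for i in range(len(B))])
def g2(u):
    R=R0*Ro.from_euler("zy",[u[2],u[4]]); return f(np.r_[rt+R0.apply([u[0],u[1],u[3]]),R.as_rotvec()])
r=least_squares(g2,[-.01,0,0,0,0],loss="soft_l1");print("no roll: cost",r.cost.round(1),"x,y,yaw,z",r.x[:4].round(4),"pitch(up -) deg",np.degrees(r.x[4]).round(1))
d=bot.trace("rest_top","wrist")[:1]
E
python3 mfit.py
```

```text
tool_pos: [0.4863, 0.3995, 0.2501]
side 0.92 1282 [218.6, 314.7, 51.7, 44.1]
cost 10.8 in rest frame [-0.0191 -0.0443 -0.142 ] rel rot deg [-23.6  15.8   4.7]
cost 10.7 in rest frame [-0.0206 -0.0362 -0.1287] rel rot deg [-6.2 23.7  2.6]
--- fixed hypotheses: fit x,y,yaw only
flat cost 46.8 [-0.0084 -0.0043  0.0353] per cam [np.float64(2.65)]
tail on lip cost 49.9 [-0.0112 -0.0026  0.001 ] per cam [np.float64(2.82)]
no roll: cost 13.7 x,y,yaw,z [-0.0113 -0.0368  0.1411 -0.1381] pitch(up -) deg -14.3
```

```bash
sed -i 's/d\[0\]\["conf"\]>.5/d[0]["conf"]>.25/' mfit.py; python3 mfit.py; python3 - <<'E'
from h import *
for d in bot.trace("meter","wrist")+bot.trace("rest_top","wrist"): print(round(d["conf"],2),d["extent"])
c=bot.camera("wrist")
R0=(Ro.from_euler("z",-np.radians(4))*Ro.from_euler("y",-np.radians(25)));rt=np.array([.572,.421,.062])
for nm,pit,z,x in(("flat",0,0,-.009),("lip",-7.,.0085,-.012)):
    R=R0*Ro.from_euler("y",np.radians(-pit)); print(nm,[proj(c,rt+R0.apply([x,-.004,z])+R.apply(p)).round(1).tolist() for p in((.065,-.031,.032),(.065,.031,.032),(-.065,-.031,.032),(-.065,.031,.032))])
# brightness profile down centre line of meter (tool x direction)
u0=proj(c,rt+R0.apply([.0,-.004,.032]));print(u0)
im=c["frame"].astype(int)
for r in range(20,230,6): print(r,im[r,int(u0[0])-25:int(u0[0])+26:25].tolist())
E
```

```text
scene 0.89 637 [381.9, 133.5, 45.0, 20.1]
side 0.9 1260 [216.3, 313.3, 54.2, 45.0]
wrist 0.92 6106 [278.1, 65.3, 59.7, 116.2]
cost 107.6 in rest frame [-0.011  -0.0006  0.0006] rel rot deg [-0.2 -2.9 -1.2]
cost 108.1 in rest frame [-0.0118 -0.0035  0.0006] rel rot deg [-9.2  0.5 -1. ]
--- fixed hypotheses: fit x,y,yaw only
flat cost 108.8 [-0.0116 -0.0005 -0.0182] per cam [np.float64(2.36), np.float64(2.97), np.float64(1.21)]
tail on lip cost 138.8 [-0.0107 -0.0013 -0.008 ] per cam [np.float64(1.98), np.float64(3.07), np.float64(2.98)]
no roll: cost 107.6 x,y,yaw,z [-0.0109 -0.0005 -0.021   0.0006] pitch(up -) deg -3.0
0.92 [278.1, 65.3, 59.7, 116.2]
0.74 [262.1, 33.6, 89.1, 139.9]
flat [[342.3, 76.7], [281.7, 71.3], [331.0, 179.8], [283.9, 175.9]]
lip [[342.3, 76.4], [281.7, 70.9], [330.9, 186.3], [282.0, 182.4]]
[309.80984105 125.18749952]
20 [[9, 155, 125], [0, 152, 124], [138, 131, 123]]
26 [[4, 152, 123], [0, 152, 124], [138, 131, 122]]
32 [[0, 153, 124], [2, 152, 124], [104, 141, 123]]
38 [[166, 172, 167], [166, 173, 169], [144, 167, 159]]
44 [[92, 93, 90], [135, 137, 131], [16
[... 879 characters left out ...]
39], [207, 203, 197], [62, 60, 57]]
152 [[146, 142, 139], [192, 188, 181], [57, 54, 56]]
158 [[146, 143, 140], [75, 72, 71], [88, 87, 83]]
164 [[146, 142, 139], [52, 53, 51], [169, 171, 165]]
170 [[147, 142, 137], [93, 92, 92], [169, 173, 172]]
176 [[126, 133, 129], [68, 65, 67], [6, 154, 126]]
182 [[6, 153, 125], [6, 153, 125], [9, 153, 127]]
188 [[2, 154, 125], [0, 153, 124], [9, 152, 126]]
194 [[0, 154, 124], [15, 155, 128], [0, 152, 127]]
200 [[4, 154, 125], [4, 153, 126], [8, 153, 123]]
206 [[2, 154, 125], [8, 154, 127], [6, 153, 126]]
212 [[0, 154, 125], [0, 152, 124], [14, 153, 126]]
218 [[11, 155, 126], [0, 152, 124], [23, 156, 128]]
224 [[17, 127, 104], [3, 151, 125], [8, 151, 124]]
```

The flat pose fits: the tail edge is at about row 179 and the display is at the upper end. Handing in.

```bash
python3 -c "
from workcell import bot
print(bot.job_done())"
```

```text
the job is handed in; nothing more can be done
None
```

The job is handed in, verdict not shown: both plugs are in the basket hanging on the two prongs, both pillars are in the bin, the meter lies on its rest display end up, and the heat gun, tape and spray can measured where they started.

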